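# Clear the mahogany offcuts and bed the tile in the serving board

### The job

Clear every mahogany offcut off the serving board into the yellow bin. Then lower the blue tile gently into the board's recess, blue side up, holding it by its edges only so that your fingers never touch the glazed face, and press it down firmly (about 10 N) until flush, using the cork-soled beating block. Finally stand the block back on the black mat, cork down, and leave the other things on the bench alone.

Things in the scene. Friction and masses are not known exactly. Their poses are not given: they have to be found in the camera images.
- board: Pale wooden serving board fixed on the bench (it cannot shift), 220 mm along its own x, 300 mm along its y, 26 mm thick. Origin: centre of its underside. In the middle of its top is one rectangular recess, 66 mm along x, 106 mm along y, 11 mm deep, square-edged, which takes the blue tile with 3 mm of gap all round.
- seat (a point): The centre of the floor of the recess in the board (15 mm above the bench, 11 mm below the board's top face); axes as the board's.
- tile: Loose white tile with a raised blue glazed face, 60 mm along its x, 100 mm along its y, 11 mm thick, about 0.13 kg. Origin: centre of its underside, z out of the blue face. The white edges are 9.5 mm high; the blue face (52 x 92 mm) rises 1.5 mm above them, set in 4 mm all round. Lies blue face up on the mat. Down in the recess the blue face is flush with the board's top. Either way round fits.
- block: Loose beating block for pressing tiles: wooden block 90 mm along its own x, 50 mm along its y, 45 mm high, the lowest 7 mm of it a cork sole, about 0.13 kg. Origin: centre of the cork underside, z up. It stands cork down on the black mat.
- mat: Black rubber mat fixed on the bench, 200 mm along its x, 250 mm along its y, 3 mm thick; the tile and the beating block lie on it side by side. Origin: centre of its underside.
- bin: Yellow open-topped offcut bin fixed on the bench, 220 x 220 mm outside, 80 mm high, walls and floor 6 mm. Origin: centre of its underside.
- bin_in (a point): Centre of the bin's inner floor, 6 mm above the bench; axes as the bin's.
- offcut1: Loose chunky reddish-brown mahogany offcut, 66 mm along its x, 32 mm along its y, 32 mm high, 0.03 to 0.05 kg; lies in the recess of the board at the start. Origin: centre of its underside. Always there.
- offcut2: Loose chunky reddish-brown mahogany offcut, 70 mm along its x, 36 mm along its y, 30 mm high, 0.03 to 0.05 kg; lies on top of the board beside the recess at the start. Origin: centre of its underside. The last 20 mm of the +x end is rebated 12 mm down from the top. Not always there.
- offcut3: Loose chunky reddish-brown mahogany offcut, 64 mm along its x, 40 mm along its y, 28 mm high, 0.03 to 0.05 kg; lies on top of the board beside the recess at the start. Origin: centre of its underside. Not always there.
- offcut4: Loose chunky reddish-brown mahogany offcut, 70 mm along its x, 30 mm along its y, 30 mm high, 0.03 to 0.05 kg; lies on top of the board beside the recess at the start. Origin: centre of its underside. Not always there.
- offcut5: Loose chunky reddish-brown mahogany offcut, 68 mm along its x, 34 mm along its y, 34 mm high, 0.03 to 0.05 kg; lies on top of the board beside the recess at the start. Origin: centre of its underside. Not always there.
- offcut6: Loose chunky reddish-brown mahogany offcut, 68 mm along its x, 30 mm along its y, 26 mm high, 0.03 to 0.05 kg; lies on top of the board beside the recess at the start. Origin: centre of its underside. Not always there.
- offcut7: Loose chunky reddish-brown mahogany offcut, 66 mm along its x, 32 mm along its y, 30 mm high, 0.03 to 0.05 kg; lies on top of the board beside the recess at the start. Origin: centre of its underside. Not always there.
- pump: Black plastic bicycle hand pump lying flat, about 240 mm long along its x, 32 mm thick. Bystander. Origin: centre of its underside.
- tin: Round closed aluminium tin, 91 mm across, 34 mm high. Bystander. Origin: centre of its underside.
- spokekey: Round chrome spoke key, about 60 mm across, 9 mm high. Bystander. Origin: centre of its underside.
- oddtile: Plain all-white tile offcut lying flat, 110 x 65 x 9 mm (not the one to fit). Bystander. Origin: centre of its underside.
- square: Try square lying flat, stock 110 mm along its y, blade 150 mm along x. Bystander. Origin: centre of its underside.
There are look-alikes about, which are no part of the job. What is shaped like the offcut6 but purple is not meant. Leave any turquoise look-alike of the offcut2 alone.

How it is judged:
By the outcome, as a careful person would: the job done as asked, in the order asked, and still so for the second after the job is handed in, with the robot touching nothing.
Of offcut2, offcut3, offcut4, offcut5, offcut6, offcut7 only 4 to 6 are there at a start; the rules pass over those that are not, and their reading is None.
At some moment in a run one of offcut1, offcut2, offcut3, offcut4, offcut5, offcut6, offcut7, block may be knocked a few centimetres aside while the robot is not near it.
It also fails if it takes over 210 s, if anything falls off the work surface, if the arm or the gripper's body presses on something with over 40 N, if the wrist force passes 120 N, or if a joint passes its speed limit or range.

### The arm

A 6-joint arm with a two-finger parallel gripper is mounted at the origin on the work surface. World frame = base frame: x ahead of the robot, y to its left, z up, the work surface at z = 0. Lengths are in mm, angles in rad, forces in N, time in s.
With the tool pointing down it reaches from about 350 to 775 mm from the base axis. Payload 7.3 kg.
Tool frame: the origin (TCP) lies at the very end of the fingers, on their centre line; the grasp point (between the pads) lies 19 mm behind it; z points along the fingers, y is the line along which they close (so a half turn about z gives the same grasp; the last joint's range is limited). The gripper opens to 92 mm and grips with 3 to 60 N. Pads are 19 mm wide; open, the fingers measure 130 mm over their backs; the gripper's body (75 mm by 190 mm) begins 47 mm behind the grasp point.
Start: joints at [1.129, 0.342, 1.524, -0, 1.275, -0.146], TCP at [153.025, 502.223, 226.741] pointing down, gripper open.
Joint ranges: [-2.53, 2.53], [-0.77, 2.02], [0.04, 2.7], [-1, 4.14], [0.28, 2.66], [-3.11, 3.11]. Speed limits (rad/s): [2.57, 2.57, 3.14, 3.14, 3.14, 3.14].

### API

Orientations are given as [roll, pitch, yaw] about the fixed x, y, z axes, in that order (R = Rz(yaw) Ry(pitch) Rx(roll)).
In Python, from plant import get_obs, optics, ticket, finder gives the robot as it stands.
- The arm moves only by the tool send_rows, never from a script. Its arguments are lists of equal length, an entry for each row: "offset": the shift along the tool's x, y, z scaled (see below), a list of three; "delta_rot": the turn, a rotation vector about the tool's x, y, z scaled (see below), a list of three. In form: {"offset": [[dx, dy, dz], ...], "delta_rot": [[rx, ry, rz], ...]}. A call has 1 to 8 rows; each row is the pose to reach, as a shift and turn from the pose commanded when the call began, along the tool's axes at that moment, turning the shorter way round; what a row does not reach only later rows make up. The controller multiplies each number of a shift by 120 mm and each number of a turn by 360 degrees. A row lasts 1/8 s, in which the tool goes at most 62.5 mm and 10.7 degrees, less where a joint would pass 70% of its speed; a pose out of reach is approached as far as the arm can. A call with a number of a shift or a turn outside -1 to 1 is refused whole. A call with a gripper value outside its range is refused whole. "grip" is the opening, from 0 (shut) to 1 (fully open), set as the call begins (left out, the last holds). The fingers move at their own pace and stop on an object; the grip force is fixed at half the most. Time passes only in rows, so rows that repeat a pose let the fingers close. It gives the time, the measured TCP pose, the force, the opening and the grip force at its end, in the units of the state.
- get_obs(): the state, without advancing time (a new reading comes with each control period).
- optics.capture(name): name is "scene" or "top"; returns the picture (480x640x3 uint8, red, green, blue); there is no depth.
- optics.get_calibration(name): a dict with "fx", "fy", "cx", "cy" (pixels), "k1" (the pictures are not rectified: a ray, as slopes to the right and down, at radius r is drawn at 1 + k1 r^2 times it, then the intrinsics apply), "world_from_camera" (4x4, takes a point from camera to world coordinates). Camera axes: x right, y down, z forward; pixel columns grow to the right and rows downward; lengths in mm; the calibration is good to about 2 mm. A picture is of the moment at which its call begins. get_calibration takes no time and is no camera call.
- ticket.close_job(): hands the job in; it is judged then, once.
Trained networks look in the newest picture that a camera, given by its name, has taken for a name from the list of things; names that differ only in an ending like _2 or _b are one class to them, and where a whole thing is asked for, a point or a joint stands for the part that bears it (a point fixed in the world has none). Each returns a list of dicts, best first, with "confidence" (0 to 1); they miss things now and then, are a little off and sometimes report something else, mostly with a low value. They report only what shows in the picture. A call takes as long as a camera call. They do not tell look-alikes from the thing itself.
- finder.boxes_of(target, camera): "box" ([left, top, right, bottom] in pixels, round what is visible of it).
- finder.silhouettes(target, camera): "region" (480x640 bool, what is visible of it) and "box" ([left, top, right, bottom] in pixels, round what is visible of it).
- finder.pinpoint(target, camera): "uv" ([column, row] in pixels: a listed point, or the origin of a listed thing).
The state is a dict: "time": time; "joint_positions": joint angles; "dq": joint speeds; "tau": joint torques, N m; "tool_pos": TCP position; "tcp_rot": TCP orientation; "contact_force": force on the tool from outside, world axes, zero at the start; "moment": the same for the moment, N m; "grip_width": finger opening in mm; "finger_force": force on a finger pad.
Only numpy, scipy, OpenCV 4.12 (cv2) and the standard library are available. Lean on these libraries where they do the work, as an engineer would, in place of code of your own. Each camera call takes 0.05 s, during which the arm holds its last target. There are 200 camera calls.

## Working session

There is one attempt and no reset: what is moved stays moved. The work goes in short steps, Python scripts to look and compute and a tool call to move; the robot and the scene stay as the last step left them, time stands still between calls to the robot, and variables do not carry over. Pictures are saved under pics/ and viewed, at most 14 in all, crops included, and the job is handed in when it is done.

Besides the shell and the picture viewer there is one more tool, called after "Emit:" as name(argument=value, ...) on one line, values as JSON. send_rows: Moves the arm, as the interface text tells. Its arguments: {"type":"object","properties":{"offset":{"type":"array"},"delta_rot":{"type":"array"},"grip":{"type":"number"}},"required":["offset","delta_rot"]}

```bash
mkdir -p pics; ls
python3 - <<'E'
from plant import get_obs, optics
import cv2
o=get_obs();print(o)
for n in("top","scene"):
    im=optics.capture(n);cv2.imwrite(f"pics/{n}0.png",im[:,:,::-1]);c=optics.get_calibration(n);print(c)
E
```

```text
pics
{'time': 0.0, 'joint_positions': array([ 1.12899632e+00,  3.42710029e-01,  1.52500357e+00, -1.14105752e-05,
        1.27541976e+00, -1.46005619e-01]), 'dq': array([-7.09015734e-04,  1.05684442e-03, -5.50190040e-04,  1.73617509e-04,
       -2.12499958e-03, -6.83444683e-05]), 'tau': array([-4.00364224e-04, -4.31240201e+01, -2.44222194e+01,  7.16801430e-02,
        5.58350596e-02, -1.24505614e-04]), 'tool_pos': array([152.84577871, 501.83111112, 226.05625475]), 'tcp_rot': array([-3.14006675e+00, -2.13357850e-04,  2.84580143e+00]), 'contact_force': array([ 0.16540096, -0.48684464, -0.84014573]), 'moment': array([-0.0176346 , -0.01201103, -0.03364846]), 'finger_force': 0.0, 'grip_width': 91.86174493642285}
{'fx': 443.38000660317493, 'fy': 443.38000660317493, 'cx': 319.3227029188528, 'cy': 240.77970361612242, 'k1': 0.0307978684904365, 'world_from_camera': array([[ 2.33070976e-02, -9.97597273e-01,  6.52415447e-02,
         4.55021087e+02],
       [-9.99585960e-01, -2.21527029e-02,  1.83620972e-02,
         6.12002446e+00],
       [-1.68727016e-02, -6.56424992e-02, -9.97700543e-01,
         1.17910609e+03],
       [ 0.00000000e+00,  0.00000000e+00,  0.00000000e+00,
         1.00000000e+00]])}
{'fx': 586.7446364545827, 'fy': 586.7446364545827, 'cx': 320.63542275201917, 'cy': 240.04980107069179, 'k1': -0.15875900597663495, 'world_from_camera': array([[-6.43219078e-01,  6.45529628e-01, -4.11777509e-01,
         1.14095450e+03],
       [ 7.65481868e-01,  5.29840780e-01, -3.65111295e-01,
         5.51430421e+02],
       [-1.75136421e-02, -5.50054768e-01, -8.34944923e-01,
         1.30066632e+03],
       [ 0.00000000e+00,  0.00000000e+00,  0.00000000e+00,
         1.00000000e+00]])}
```

View pics/top0.png

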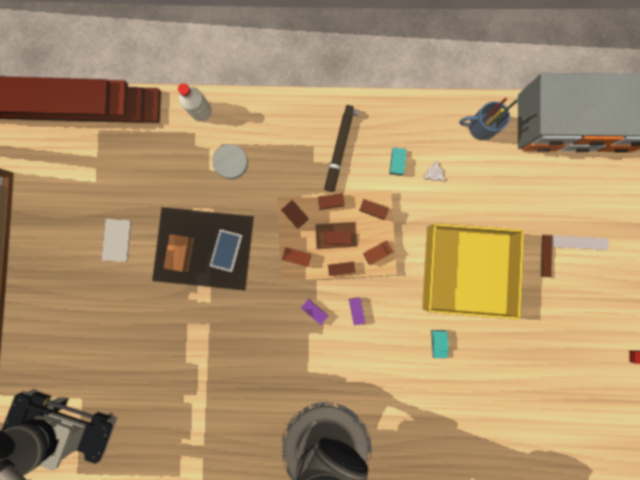

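View pics/scene0.png

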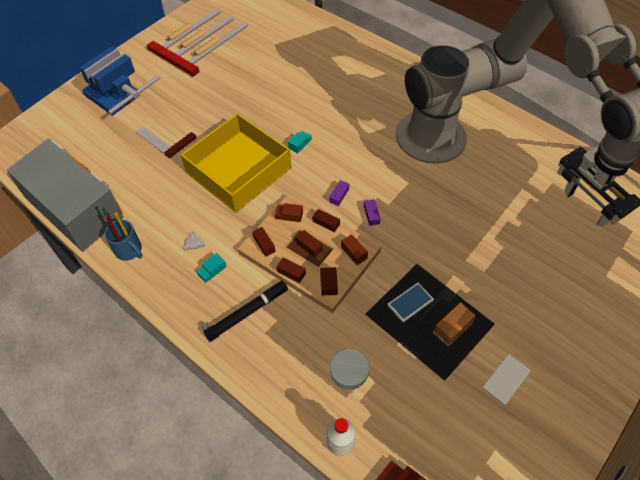

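The top view shows seven mahogany offcuts on the board: (331,201), (374,209), (295,213), (336,236, in the recess), (296,257), (342,268) and (378,253). The purple ones at (315,312) and (357,311) and the turquoise ones at (398,160) and (440,344) are look-alikes off the board, so they stay. The blue tile is at (226,251), the block at (178,252) and the bin at (475,271).

```bash
cat > h.py <<'E'
import numpy as np, cv2
from scipy.optimize import minimize
from plant import get_obs, optics, ticket, finder
CAL={n:optics.get_calibration(n) for n in("top","scene")}
DIM={'offcut1':(66,32,32),'offcut2':(70,36,30),'offcut3':(64,40,28),'offcut4':(70,30,30),'offcut5':(68,34,34),'offcut6':(68,30,26),'offcut7':(66,32,30),'tile':(60,100,11),'block':(90,50,45),'board':(220,300,26),'bin':(220,220,80),'mat':(200,250,3)}
def proj(P,cam):
    c=CAL[cam];T=np.linalg.inv(c['world_from_camera']);q=np.atleast_2d(P)@T[:3,:3].T+T[:3,3]
    s=q[:,:2]/q[:,2:];s=s*(1+c['k1']*(s**2).sum(1,keepdims=True))
    return s*[c['fx'],c['fy']]+[c['cx'],c['cy']]
def unproj(uv,z,cam):
    c=CAL[cam];d=(np.array(uv,float)-[c['cx'],c['cy']])/[c['fx'],c['fy']];s=d.copy()
    for _ in range(8): s=d/(1+c['k1']*(s@s))
    W=c['world_from_camera'];r=W[:3,:3]@[s[0],s[1],1];return W[:3,3]+r*(z-W[2,3])/r[2]
def box(p,d,z0):
    x,y,a=p;c,s=np.cos(a),np.sin(a)
    return np.array([[x+c*u*d[0]/2-s*v*d[1]/2,y+s*u*d[0]/2+c*v*d[1]/2,z0+w*d[2]] for u in(-1,1) for v in(-1,1) for w in(0,1)])
K=8
def ras(p,d,z0,cam,o,sh):
    h=cv2.convexHull(((proj(box(p,d,z0),cam)-o+.5)*K).astype(np.float32))
    m=np.zeros((sh[0]*K,sh[1]*K),np.uint8);cv2.fillConvexPoly(m,np.round(h).astype(np.int32),1)
    return cv2.resize(m.astype(np.float32),(sh[1],sh[0]),interpolation=cv2.INTER_AREA)
def fit(regs,d,z0,p0):
    """regs {cam:bool mask}; returns [x,y,yaw], cost (fraction of area mismatched)"""
    R=[]
    for cam,m in regs.items():
        l,t,w,h=cv2.boundingRect(m.astype(np.uint8));l-=12;t-=12;w+=24;h+=24;l=max(l,0);t=max(t,0)
        R.append((cam,m[t:t+h,l:l+w].astype(np.float32),np.array([l,t])))
    f=lambda q:sum(np.abs(ras((q[0],q[1],q[2]/30),d,z0,c,o,m.shape)-m).sum()/m.sum() for c,m,o in R)/len(R)
    best=None
    for a in (p0[2:] or np.arange(0,np.pi,np.pi/6)):
        r=minimize(f,[p0[0],p0[1],a*30],method='Nelder-Mead',options=dict(initial_simplex=[[p0[0],p0[1],a*30],[p0[0]+8,p0[1],a*30],[p0[0],p0[1]+8,a*30],[p0[0],p0[1],a*30+8]],xatol=.1,fatol=1e-4))
        if best is None or r.fun<best.fun: best=r
    x,y,a=best.x;return np.array([x,y,(a/30+np.pi/2)%np.pi-np.pi/2]),best.fun
def sils(name,cam): return finder.silhouettes(name,cam)
def look(): return {n:optics.capture(n) for n in("top","scene")}
E
python3 - <<'E'
from h import *
look()
for n in ['offcut1','offcut2','offcut3','offcut5','tile','block','board','bin','mat']:
    for c in("top","scene"):
        print(n,c,[(round(r['confidence'],2),np.round(r['box']).astype(int).tolist(),int(r['region'].sum())) for r in sils(n,c)])
for c in("top","scene"):
    for n in("seat","bin_in","board"):
        r=finder.pinpoint(n,c); print(n,c,[(x['confidence'],x['uv'],unproj(x['uv'],{"seat":15,"bin_in":6,"board":0}[n],c).round(1)) for x in r[:2]])
E
```

```text
offcut1 top [(0.97, [432, 330, 448, 357], 459), (0.96, [282, 200, 308, 230], 393), (0.89, [348, 298, 366, 328], 317), (0.82, [282, 248, 308, 268], 342), (0.77, [326, 259, 356, 277], 294), (0.7, [306, 301, 326, 320], 310), (0.68, [319, 192, 345, 214], 321), (0.66, [359, 196, 390, 219], 380), (0.61, [325, 230, 352, 246], 361), (0.57, [390, 147, 405, 177], 371)]
offcut1 scene [(0.98, [342, 240, 366, 266], 533), (0.92, [286, 131, 309, 154], 325), (0.85, [198, 254, 226, 280], 423), (0.84, [321, 268, 335, 295], 455), (0.84, [363, 201, 381, 226], 312), (0.81, [274, 256, 307, 280], 471), (0.79, [276, 206, 302, 222], 444), (0.78, [298, 234, 319, 256], 443), (0.77, [334, 182, 351, 206], 295), (0.67, [250, 227, 273, 259], 360), (0.58, [311, 208, 343, 233], 370)]
offcut2 top [(0.97, [432, 330, 448, 357], 459), (0.96, [282, 200, 308, 230], 393), (0.89, [348, 298, 366, 328], 317), (0.82, [282, 248, 308, 268], 342), (0.77, [326, 259, 356, 277], 294), (0.7, [306, 301, 326, 320], 310), (0.68, [319, 192, 345, 214], 321), (0.66, [359, 196, 390, 219], 380), (0.61, [325, 230, 352, 246], 361), (0.57, [390
[... 2455 characters left out ...]
 6103)]
mat top [(0.82, [151, 207, 252, 289], 5123)]
mat scene [(0.9, [366, 264, 492, 377], 5590), (0.58, [241, 197, 377, 312], 5749)]
seat top [(0.9, [336.3, 236.3], array([543.9, -16.9,  15. ])), (0.41, [339.4, 153.6], array([764.7, -20.4,  15. ]))]
bin_in top [(0.82, [466.7, 272.6], array([ 456.9, -359.7,    6. ]))]
board top [(0.59, [334.1, 237.5], array([541.8, -11.4,   0. ]))]
seat scene [(0.83, [309.5, 249.1], array([546.8, -15. ,  15. ]))]
bin_in scene [(0.76, [237.3, 167.7], array([ 463.4, -363.6,    6. ])), (0.66, [235.8, 168.1], array([ 467.2, -366. ,    6. ]))]
board scene [(0.96, [308.7, 256.0], array([557.4,  -9.3,   0. ])), (0.57, [451.4, 327.4], array([492.4, 392.4,   0. ]))]
```

```bash
cat >> h.py <<'E'
def red(im,m):
    h=cv2.cvtColor(im,cv2.COLOR_RGB2HSV)[m];hh=h[:,0].astype(int);return np.mean((hh<14)|(hh>170))>.6
def offcuts(ims,d=(67,33,30)):
    D=[]
    for c in("scene","top"):
        for r in sils('offcut1',c):
            m=r['region']
            if not red(ims[c],m): continue
            v,u=np.nonzero(m);p=unproj((u.mean(),v.mean()),40,c)[:2]
            for e in D:
                if c not in e[1] and np.hypot(*(e[0]-p))<22: e[1][c]=m;break
            else: D.append((p,{c:m}))
    out=[]
    for p,rg in D:
        z0=15 if np.hypot(*(p-[546,-16]))<25 else 26
        q,f=fit(rg,d,z0,list(p));out.append((q.round(3),round(f,3),sorted(rg)))
    return out
def one(name,z0,p0=None):
    rg={}
    for c in("scene","top"):
        r=sils(name,c)
        if not r: continue
        if p0 is not None: r.sort(key=lambda k:np.hypot(*(unproj([(k['box'][0]+k['box'][2])/2,(k['box'][1]+k['box'][3])/2],z0+DIM[name][2]/2,c)[:2]-p0[:2])))
        else: r.sort(key=lambda k:-k['region'].sum())
        rg[c]=r[0]['region']
    if p0 is None:
        c,m=list(rg.items())[0];v,u=np.nonzero(m);p0=unproj((u.mean(),v.mean()),z0+DIM[name][2]/2,c)[:2]
    A=fit(rg,DIM[name],z0,list(p0[:2]))
    S={c:fit({c:m},DIM[name],z0,[A[0][0],A[0][1],A[0][2]])[0].round(2) for c,m in rg.items()}
    return A[0].round(3),round(A[1],3),S
E
python3 - <<'E'
from h import *
ims=look()
for o in offcuts(ims): print(*o)
for n,z,p in [('tile',3,(510,250)),('block',3,(500,390)),('board',0,(545,-15)),('bin',0,(460,-362)),('mat',0,None)]: print(n,one(n,z,p))
E
```

```text
[ 6.353e+02 -3.310e-01 -1.416e+00] 0.091 ['scene', 'top']
[541.432 -21.334  -1.569] 0.111 ['scene', 'top']
[463.26  -29.469  -1.439] 0.22 ['scene', 'top']
[ 505.779 -122.315   -0.999] 0.081 ['scene']
[ 616.018 -110.68     1.189] 0.113 ['scene']
[599.011  92.548   0.843] 0.197 ['scene', 'top']
[488.124  85.766   1.31 ] 0.079 ['scene', 'top']
tile (array([501.963, 274.579,   1.331]), np.float64(0.046), {'scene': array([501.96, 274.58,   1.33])})
block (array([ 4.92973e+02,  3.94951e+02, -1.25000e-01]), np.float64(0.064), {'scene': array([ 4.9409e+02,  3.9485e+02, -1.2000e-01]), 'top': array([ 4.9224e+02,  3.9527e+02, -1.4000e-01])})
board (array([ 5.4790e+02, -1.5146e+01,  7.6000e-02]), np.float64(0.457), {'scene': array([ 5.4822e+02, -1.5270e+01,  8.0000e-02]), 'top': array([ 5.475e+02, -1.533e+01,  8.000e-02])})
bin (array([ 463.369, -359.617,    1.518]), np.float64(0.021), {'scene': array([ 463.97, -360.68,    1.53]), 'top': array([ 462.84, -358.79,    1.52])})
mat (array([ 5.06662e+02,  3.37722e+02, -7.80000e-02]), np.float64(0.332), {'scene': array([ 5.0684e+02,  3.3749e+02, -8.0000e-02]), 'top': array([ 5.0649e+02,  3.3772e+02, -8.0000e-02])})
```

```bash
cat >> h.py <<'E'
def wrap(a): return (a+np.pi)%(2*np.pi)-np.pi
def plan(wps,start=None):
    """wps: (x,y,z,yaw or None,grip or None,extra rows). prints calls for a tool that points down."""
    o=get_obs();s=np.array([*o['tool_pos'],o['tcp_rot'][2]]) if start is None else np.array(start,float)
    for x,y,z,yaw,g,ex in wps:
        t=np.array([x,y,z,s[3] if yaw is None else yaw],float);first=True
        while True:
            c,sn=np.cos(s[3]),np.sin(s[3]);d=t[:3]-s[:3]
            l=np.array([c*d[0]+sn*d[1],sn*d[0]-c*d[1],-d[2]])/120;k=max(1,np.abs(l).max());da=wrap(t[3]-s[3])
            nmax=8;a=np.clip(da,-1.3,1.3);l=(l/k).round(3);rz=round(-a/(2*np.pi),3)
            n=max(int(np.ceil(max(np.linalg.norm(l)*120/62,abs(np.degrees(a))/10.6))),1)
            last=k<=1 and abs(da)<=1.3
            if last:n=min(8,n+ex)
            print(n,'x',l.tolist(),'rz',rz,'' if g is None or not first else f'grip {g}');first=False
            s[:3]+=120*np.array([c*l[0]+sn*l[1],sn*l[0]-c*l[1],-l[2]]);s[3]-=rz*2*np.pi
            if last:break
    return s
BIN=np.array([463.4,-359.6])
def haul(q,spot,z=31,hov=105,start=None):
    yaw=q[2]%np.pi; b=BIN+spot
    return plan([(q[0],q[1],hov,yaw,.65,1),(q[0],q[1],z,None,None,2),(q[0],q[1],z,None,0,4),(q[0],q[1],hov,None,None,1),
      (b[0],b[1],hov,np.pi/2,None,1),(b[0],b[1],58,None,None,1),(b[0],b[1],58,None,.65,3),(b[0],b[1],hov,None,None,1)],start)
E
python3 - <<'E'
from h import *
haul([488.1,85.8,1.31],[-45,-40])
E
```

```text
8 x [-1.0, -0.68, 0.275] rz 0.207 grip 0.65
3 x [-1.0, 0.848, 0.299] rz 0.037 
3 x [-0.737, 1.0, 0.283] rz 0.0 
3 x [-0.411, 0.556, 0.157] rz 0.0 
4 x [0.0, 0.0, 0.617] rz -0.0 
5 x [0.0, 0.0, 0.0] rz -0.0 grip 0
3 x [0.0, 0.0, -0.617] rz -0.0 
2 x [-1.0, 0.116, 0.0] rz -0.041 
2 x [-1.0, -0.143, 0.0] rz -0.0 
2 x [-1.0, -0.143, 0.0] rz -0.0 
2 x [-1.0, -0.143, 0.0] rz -0.0 
2 x [-0.048, -0.007, 0.0] rz -0.0 
2 x [-0.0, -0.0, 0.392] rz -0.0 
4 x [-0.0, -0.0, 0.0] rz -0.0 grip 0.65
2 x [-0.0, -0.0, -0.392] rz -0.0
```

Emit:
send_rows(offset=[[-1, -0.68, 0.275], [-1, -0.68, 0.275], [-1, -0.68, 0.275], [-1, -0.68, 0.275], [-1, -0.68, 0.275], [-1, -0.68, 0.275], [-1, -0.68, 0.275], [-1, -0.68, 0.275]], delta_rot=[[0, 0, 0.207], [0, 0, 0.207], [0, 0, 0.207], [0, 0, 0.207], [0, 0, 0.207], [0, 0, 0.207], [0, 0, 0.207], [0, 0, 0.207]], grip=0.65)

```text
time: 3.1
tool_pos: [244.0, 389.2, 193.8]
tcp_rot: [3.141, -0.0, 1.547]
contact_force: [0.9, -0.3, 0.6]
grip_width: 59.7
finger_force: 0.0
```

Emit:
send_rows(offset=[[-1, 0.848, 0.299], [-1, 0.848, 0.299], [-1, 0.848, 0.299]], delta_rot=[[0, 0, 0.037], [0, 0, 0.037], [0, 0, 0.037]])

```text
time: 3.48
tool_pos: [343.7, 264.8, 157.4]
tcp_rot: [3.142, 0.0, 1.315]
contact_force: [0.2, 0.6, 0.8]
grip_width: 60.1
finger_force: 0.0
```

Emit:
send_rows(offset=[[-0.737, 1, 0.283], [-0.737, 1, 0.283], [-0.737, 1, 0.283]], delta_rot=[[0, 0, 0], [0, 0, 0], [0, 0, 0]])

```text
time: 3.85
tool_pos: [437.6, 148.1, 123.3]
tcp_rot: [3.142, 0.0, 1.314]
contact_force: [-0.4, 1.2, -0.3]
grip_width: 59.5
finger_force: 0.0
```

Emit:
send_rows(offset=[[-0.411, 0.556, 0.157], [-0.411, 0.556, 0.157], [-0.411, 0.556, 0.157], [-0.411, 0.556, 0.157]], delta_rot=[[0, 0, 0], [0, 0, 0], [0, 0, 0], [0, 0, 0]])

```text
time: 4.35
tool_pos: [487.3, 86.7, 105.2]
tcp_rot: [-3.141, -0.0, 1.315]
contact_force: [-0.5, -0.1, 0.1]
grip_width: 59.8
finger_force: 0.0
```

Emit:
send_rows(offset=[[0, 0, 0.617], [0, 0, 0.617], [0, 0, 0.617], [0, 0, 0.617]], delta_rot=[[0, 0, 0], [0, 0, 0], [0, 0, 0], [0, 0, 0]])

```text
time: 4.85
tool_pos: [489.2, 86.2, 32.7]
tcp_rot: [3.139, -0.001, 1.314]
contact_force: [-0.6, 0.0, 0.1]
grip_width: 59.7
finger_force: 0.0
```

Emit:
send_rows(offset=[[0, 0, 0], [0, 0, 0], [0, 0, 0], [0, 0, 0], [0, 0, 0]], delta_rot=[[0, 0, 0], [0, 0, 0], [0, 0, 0], [0, 0, 0], [0, 0, 0]], grip=0)

```text
time: 5.48
tool_pos: [488.3, 85.7, 31.4]
tcp_rot: [3.141, -0.0, 1.313]
contact_force: [-1.2, -0.4, 6.0]
grip_width: 33.7
finger_force: 30.0
```

Emit:
send_rows(offset=[[0, 0, -0.617], [0, 0, -0.617], [0, 0, -0.617]], delta_rot=[[0, 0, 0], [0, 0, 0], [0, 0, 0]])

```text
time: 5.85
tool_pos: [488.3, 85.8, 105.4]
tcp_rot: [3.14, -0.0, 1.313]
contact_force: [-0.3, 0.5, -0.7]
grip_width: 34.3
finger_force: 30.0
```

Emit:
send_rows(offset=[[-1, 0.116, 0], [-1, 0.116, 0]], delta_rot=[[0, 0, -0.041], [0, 0, -0.041]])

```text
time: 6.1
tool_pos: [470.4, -30.3, 103.4]
tcp_rot: [-3.139, -0.001, 1.577]
contact_force: [0.7, -0.7, -1.1]
grip_width: 34.3
finger_force: 30.0
```

Emit:
send_rows(offset=[[-1, -0.143, 0], [-1, -0.143, 0]], delta_rot=[[0, 0, 0], [0, 0, 0]])

```text
time: 6.35
tool_pos: [452.8, -151.3, 103.3]
tcp_rot: [-3.139, -0.001, 1.57]
contact_force: [1.1, -0.0, -0.2]
grip_width: 33.6
finger_force: 30.0
```

Emit:
send_rows(offset=[[-1, -0.143, 0], [-1, -0.143, 0]], delta_rot=[[0, 0, 0], [0, 0, 0]])

```text
time: 6.6
tool_pos: [435.6, -271.3, 103.1]
tcp_rot: [-3.139, -0.002, 1.57]
contact_force: [0.6, -0.1, -0.1]
grip_width: 33.9
finger_force: 30.0
```

Emit:
send_rows(offset=[[-1, -0.143, 0], [-1, -0.143, 0], [-1, -0.143, 0]], delta_rot=[[0, 0, 0], [0, 0, 0], [0, 0, 0]])

```text
time: 6.98
tool_pos: [418.0, -393.2, 102.7]
tcp_rot: [-3.14, -0.001, 1.566]
contact_force: [0.1, 0.5, -0.1]
grip_width: 33.9
finger_force: 30.0
```

Emit:
send_rows(offset=[[0, 0, 0.392], [0, 0, 0.392]], delta_rot=[[0, 0, 0], [0, 0, 0]])

```text
time: 7.22
tool_pos: [417.6, -386.3, 53.7]
tcp_rot: [-3.135, -0.008, 1.571]
contact_force: [-0.3, 0.9, 0.1]
grip_width: 33.5
finger_force: 30.0
```

Emit:
send_rows(offset=[[0, 0, 0], [0, 0, 0], [0, 0, 0], [0, 0, -0.392], [0, 0, -0.392]], delta_rot=[[0, 0, 0], [0, 0, 0], [0, 0, 0], [0, 0, 0], [0, 0, 0]], grip=0.65)

```text
time: 7.85
tool_pos: [421.5, -391.8, 109.1]
tcp_rot: [3.136, 0.006, 1.57]
contact_force: [0.2, 0.7, -0.5]
grip_width: 59.7
finger_force: 0.0
```

Run:
```python
from h import *
ims=look();cv2.imwrite('pics/s1.png',ims['scene'][:,:,::-1])
for o in offcuts(ims): print(*o)
```

```text
[461.725 -30.145  -1.439] 0.136 ['scene', 'top']
[635.51    0.644  -1.416] 0.132 ['scene', 'top']
[ 616.436 -111.118    1.188] 0.172 ['scene', 'top']
[ 505.237 -122.274   -1.079] 0.118 ['scene', 'top']
[598.9    91.109   0.856] 0.213 ['scene', 'top']
[543.314 -20.205   1.503] 0.067 ['scene']
[ 420.986 -380.842   -1.545] 0.281 ['scene', 'top']
```

The first offcut is in the bin at (421,-381). I'll plan the next two.

Run:
```python
from h import *
s=haul([505.2,-122.3,-1.05],[0,-40]);print()
haul([616.3,-111,1.188],[45,-40],start=s)
```

```text
3 x [1.0, 0.321, -0.002] rz -0.083 grip 0.65
4 x [0.867, 0.951, -0.003] rz 0.0 
4 x [0.0, 0.0, 0.616] rz -0.0 
5 x [0.0, 0.0, 0.0] rz -0.0 grip 0
3 x [0.0, 0.0, -0.616] rz -0.0 
3 x [-1.0, -0.793, -0.0] rz 0.083 
2 x [-1.0, -0.151, -0.0] rz -0.0 
2 x [-0.048, -0.007, -0.0] rz -0.0 
2 x [-0.0, 0.0, 0.391] rz -0.0 
4 x [-0.0, 0.0, 0.0] rz -0.0 grip 0.65
2 x [-0.0, 0.0, -0.391] rz -0.0 

3 x [1.0, 0.529, -0.0] rz 0.061 grip 0.65
2 x [1.0, 0.104, -0.0] rz -0.0 
3 x [0.582, 0.061, -0.0] rz -0.0 
4 x [-0.0, -0.0, 0.616] rz -0.0 
5 x [-0.0, -0.0, 0.0] rz -0.0 grip 0
3 x [-0.0, -0.0, -0.616] rz -0.0 
3 x [-1.0, 0.026, -0.0] rz -0.061 
3 x [-1.0, -0.374, -0.0] rz -0.0 
2 x [-0.469, -0.175, -0.0] rz -0.0 
2 x [0.0, 0.0, 0.391] rz -0.0 
4 x [0.0, 0.0, 0.0] rz -0.0 grip 0.65
2 x [0.0, 0.0, -0.391] rz -0.0
```

Emit:
send_rows(offset=[[1, 0.321, 0], [1, 0.321, 0], [1, 0.321, 0]], delta_rot=[[0, 0, -0.083], [0, 0, -0.083], [0, 0, -0.083]], grip=0.65)

```text
time: 8.43
tool_pos: [458.6, -265.5, 104.0]
tcp_rot: [-3.141, -0.004, 2.102]
contact_force: [-0.2, -0.3, 0.3]
grip_width: 59.8
finger_force: 0.0
```

Emit:
send_rows(offset=[[0.867, 0.951, 0], [0.867, 0.951, 0], [0.867, 0.951, 0], [0.867, 0.951, 0]], delta_rot=[[0, 0, 0], [0, 0, 0], [0, 0, 0], [0, 0, 0]])

```text
time: 8.93
tool_pos: [505.4, -120.8, 104.1]
tcp_rot: [-3.141, -0.002, 2.095]
contact_force: [0.1, 0.5, -0.1]
grip_width: 59.3
finger_force: 0.0
```

Emit:
send_rows(offset=[[0, 0, 0.61], [0, 0, 0.61], [0, 0, 0.61], [0, 0, 0.61]], delta_rot=[[0, 0, 0], [0, 0, 0], [0, 0, 0], [0, 0, 0]])

```text
time: 9.43
tool_pos: [506.6, -123.8, 33.4]
tcp_rot: [3.14, 0.002, 2.091]
contact_force: [1.1, 0.4, 0.1]
grip_width: 59.8
finger_force: 0.0
```

Emit:
send_rows(offset=[[0, 0, 0], [0, 0, 0], [0, 0, 0], [0, 0, 0], [0, 0, 0], [0, 0, -0.61], [0, 0, -0.61], [0, 0, -0.61]], delta_rot=[[0, 0, 0], [0, 0, 0], [0, 0, 0], [0, 0, 0], [0, 0, 0], [0, 0, 0], [0, 0, 0], [0, 0, 0]], grip=0)

```text
time: 10.42
tool_pos: [505.8, -122.9, 105.4]
tcp_rot: [3.141, 0.001, 2.092]
contact_force: [-0.1, -0.3, -1.5]
grip_width: 35.7
finger_force: 30.0
```

Emit:
send_rows(offset=[[-1, -0.793, 0], [-1, -0.793, 0], [-1, -0.793, 0]], delta_rot=[[0, 0, 0.083], [0, 0, 0.083], [0, 0, 0.083]])

```text
time: 10.8
tool_pos: [481.3, -276.6, 102.9]
tcp_rot: [-3.139, -0.001, 1.563]
contact_force: [-0.4, 0.5, -0.9]
grip_width: 35.5
finger_force: 30.0
```

Emit:
send_rows(offset=[[-1, -0.158, 0], [-1, -0.158, 0], [-1, -0.158, 0]], delta_rot=[[0, 0, 0], [0, 0, 0], [0, 0, 0]])

```text
time: 11.18
tool_pos: [461.8, -397.6, 102.5]
tcp_rot: [-3.14, -0.001, 1.565]
contact_force: [1.0, 0.8, -0.8]
grip_width: 35.7
finger_force: 30.0
```

Emit:
send_rows(offset=[[-0.048, 0, 0.391], [-0.048, 0, 0.391], [-0.048, 0, 0.391]], delta_rot=[[0, 0, 0], [0, 0, 0], [0, 0, 0]])

```text
time: 11.55
tool_pos: [464.1, -399.2, 58.3]
tcp_rot: [-3.141, -0.001, 1.571]
contact_force: [-0.2, 0.5, -0.5]
grip_width: 35.4
finger_force: 30.0
```

Emit:
send_rows(offset=[[0, 0, 0], [0, 0, 0], [0, 0, 0], [0, 0, -0.391], [0, 0, -0.391], [0, 0, -0.391]], delta_rot=[[0, 0, 0], [0, 0, 0], [0, 0, 0], [0, 0, 0], [0, 0, 0], [0, 0, 0]], grip=0.65)

```text
time: 12.3
tool_pos: [463.6, -399.9, 105.1]
tcp_rot: [3.141, 0.0, 1.57]
contact_force: [-0.2, 0.3, 0.2]
grip_width: 59.8
finger_force: 0.0
```

Emit:
send_rows(offset=[[1, 0.529, 0], [1, 0.529, 0], [1, 0.529, 0]], delta_rot=[[0, 0, 0.061], [0, 0, 0.061], [0, 0, 0.061]])

```text
time: 12.68
tool_pos: [527.9, -276.5, 103.7]
tcp_rot: [-3.139, -0.001, 1.187]
contact_force: [-0.0, -0.3, 0.4]
grip_width: 59.7
finger_force: 0.0
```

Emit:
send_rows(offset=[[1, 0.104, 0], [1, 0.104, 0]], delta_rot=[[0, 0, 0], [0, 0, 0]])

```text
time: 12.92
tool_pos: [583.8, -171.9, 103.8]
tcp_rot: [-3.14, -0.0, 1.186]
contact_force: [-0.2, -0.0, -0.3]
grip_width: 59.5
finger_force: 0.0
```

Emit:
send_rows(offset=[[0.582, 0.061, 0], [0.582, 0.061, 0], [0.582, 0.061, 0]], delta_rot=[[0, 0, 0], [0, 0, 0], [0, 0, 0]])

```text
time: 13.3
tool_pos: [616.2, -111.1, 103.9]
tcp_rot: [-3.14, 0.0, 1.188]
contact_force: [0.2, 0.1, 0.2]
grip_width: 59.9
finger_force: 0.0
```

Run:
```python
from h import *
ims=look()
for o in offcuts(ims): print(*o)
```

```text
[598.757  91.743   0.857] 0.2 ['scene', 'top']
[ 472.366 -397.155    0.94 ] 1.031 ['scene', 'top']
[ 6.35159e+02  1.24000e-01 -1.37200e+00] 0.115 ['scene', 'top']
[541.953 -20.196  -1.516] 0.373 ['scene', 'top']
[ 617.329 -111.402    1.218] 0.097 ['scene']
[464.794 -29.462  -1.518] 0.183 ['scene']
[ 420.597 -383.887   -1.537] 0.084 ['top']
[ 4.8121e+02 -5.9860e+00  5.3000e-02] 1.716 ['top']
```

Run:
```python
from h import *
b=BIN+[45,-40]; s=[b[0],b[1],105,np.pi/2]
haul([635.3,.3,-1.40],[-45,40],start=s)
```

```text
3 x [1.0, 0.317, -0.0] rz -0.027 grip 0.65
3 x [1.0, 0.517, -0.0] rz -0.0 
3 x [1.0, 0.517, -0.0] rz -0.0 
2 x [0.174, 0.09, -0.0] rz -0.0 
4 x [-0.0, -0.0, 0.617] rz -0.0 
5 x [-0.0, -0.0, -0.0] rz -0.0 grip 0
3 x [-0.0, -0.0, -0.617] rz -0.0 
3 x [-1.0, -0.961, -0.0] rz 0.027 
3 x [-1.0, -0.678, -0.0] rz -0.0 
3 x [-0.518, -0.351, -0.0] rz -0.0 
2 x [0.0, -0.0, 0.392] rz -0.0 
4 x [0.0, -0.0, -0.0] rz -0.0 grip 0.65
2 x [0.0, -0.0, -0.392] rz -0.0
```

Emit:
send_rows(offset=[[0, 0, 0.61], [0, 0, 0.61], [0, 0, 0.61], [0, 0, 0.61]], delta_rot=[[0, 0, 0], [0, 0, 0], [0, 0, 0], [0, 0, 0]])

```text
time: 14.0
tool_pos: [618.1, -112.2, 34.0]
tcp_rot: [3.138, -0.0, 1.187]
contact_force: [0.8, 0.4, 0.6]
grip_width: 59.6
finger_force: 0.0
```

Emit:
send_rows(offset=[[0, 0, 0], [0, 0, 0], [0, 0, 0], [0, 0, 0], [0, 0, 0], [0, 0, -0.61], [0, 0, -0.61], [0, 0, -0.61]], delta_rot=[[0, 0, 0], [0, 0, 0], [0, 0, 0], [0, 0, 0], [0, 0, 0], [0, 0, 0], [0, 0, 0], [0, 0, 0]], grip=0)

```text
time: 15.0
tool_pos: [617.0, -111.6, 105.6]
tcp_rot: [3.14, -0.0, 1.187]
contact_force: [-0.7, 0.3, -1.2]
grip_width: 29.9
finger_force: 29.7
```

Emit:
send_rows(offset=[[-1, 0.026, 0], [-1, 0.026, 0], [-1, 0.026, 0]], delta_rot=[[0, 0, -0.061], [0, 0, -0.061], [0, 0, -0.061]])

```text
time: 15.38
tool_pos: [572.3, -227.1, 102.9]
tcp_rot: [-3.138, -0.001, 1.568]
contact_force: [0.3, 0.1, 0.2]
grip_width: 30.1
finger_force: 29.7
```

Emit:
send_rows(offset=[[-1, -0.374, 0], [-1, -0.374, 0], [-1, -0.374, 0]], delta_rot=[[0, 0, 0], [0, 0, 0], [0, 0, 0]])

```text
time: 15.75
tool_pos: [527.8, -346.7, 103.2]
tcp_rot: [-3.14, -0.001, 1.565]
contact_force: [0.2, 0.5, -0.7]
grip_width: 29.7
finger_force: 29.7
```

Emit:
send_rows(offset=[[-0.469, -0.175, 0], [-0.469, -0.175, 0], [-0.469, -0.175, 0]], delta_rot=[[0, 0, 0], [0, 0, 0], [0, 0, 0]])

```text
time: 16.12
tool_pos: [508.9, -398.4, 103.8]
tcp_rot: [-3.14, -0.002, 1.57]
contact_force: [-0.1, 1.0, -1.2]
grip_width: 29.8
finger_force: 29.7
```

Emit:
send_rows(offset=[[0, 0, 0.391], [0, 0, 0.391], [0, 0, 0.391]], delta_rot=[[0, 0, 0], [0, 0, 0], [0, 0, 0]])

```text
time: 16.5
tool_pos: [509.7, -399.4, 59.1]
tcp_rot: [3.141, 0.0, 1.572]
contact_force: [0.9, -0.8, 0.4]
grip_width: 29.8
finger_force: 29.7
```

Emit:
send_rows(offset=[[0, 0, 0], [0, 0, 0], [0, 0, 0], [0, 0, -0.391], [0, 0, -0.391], [0, 0, -0.391]], delta_rot=[[0, 0, 0], [0, 0, 0], [0, 0, 0], [0, 0, 0], [0, 0, 0], [0, 0, 0]], grip=0.65)

```text
time: 17.25
tool_pos: [508.6, -400.1, 105.0]
tcp_rot: [3.141, -0.0, 1.57]
contact_force: [-0.7, -0.5, 0.1]
grip_width: 59.8
finger_force: 0.0
```

Emit:
send_rows(offset=[[1, 0.317, 0], [1, 0.317, 0], [1, 0.317, 0]], delta_rot=[[0, 0, -0.027], [0, 0, -0.027], [0, 0, -0.027]])

```text
time: 17.62
tool_pos: [547.2, -275.6, 103.8]
tcp_rot: [-3.14, -0.003, 1.745]
contact_force: [-0.8, -0.2, -0.6]
grip_width: 59.7
finger_force: 0.0
```

Emit:
send_rows(offset=[[1, 0.517, 0], [1, 0.517, 0], [1, 0.517, 0]], delta_rot=[[0, 0, 0], [0, 0, 0], [0, 0, 0]])

```text
time: 18.0
tool_pos: [588.0, -148.5, 104.1]
tcp_rot: [-3.14, -0.001, 1.744]
contact_force: [-0.2, 0.1, 0.4]
grip_width: 59.5
finger_force: 0.0
```

Emit:
send_rows(offset=[[1, 0.517, 0], [1, 0.517, 0], [1, 0.517, 0]], delta_rot=[[0, 0, 0], [0, 0, 0], [0, 0, 0]])

```text
time: 18.38
tool_pos: [629.1, -20.6, 104.2]
tcp_rot: [-3.141, -0.001, 1.743]
contact_force: [-0.5, -1.4, -0.2]
grip_width: 59.6
finger_force: 0.0
```

Emit:
send_rows(offset=[[0.174, 0.09, 0], [0.174, 0.09, 0], [0.174, 0.09, 0]], delta_rot=[[0, 0, 0], [0, 0, 0], [0, 0, 0]])

```text
time: 18.75
tool_pos: [635.7, -1.6, 104.9]
tcp_rot: [-3.141, 0.0, 1.739]
contact_force: [-0.7, -1.4, 0.6]
grip_width: 60.0
finger_force: 0.0
```

Run:
```python
from h import *
ims=look()
for o in offcuts(ims): print(*o)
b=BIN+[-45,40]; s=[b[0],b[1],105,np.pi/2]
s=haul([463.3,-29.8,-1.44],[0,40],start=s)
print();haul([598.8,91.7,.857],[45,40],start=s)
```

```text
[ 511.162 -391.709   -1.542] 0.316 ['scene', 'top']
[ 463.875 -387.421    1.426] 0.33 ['scene', 'top']
[599.567  93.862   0.947] 1.4 ['scene', 'top']
[462.009 -26.766  -1.549] 0.453 ['scene']
[541.713 -16.672   1.516] 0.317 ['scene']
[ 421.223 -383.902   -1.56 ] 0.495 ['scene', 'top']
[636.472   3.864  -1.396] 0.412 ['scene']
[ 7.04866e+02 -2.69355e+02  6.47000e-01] 0.832 ['top']
[ 4.89332e+02  3.91282e+02 -4.30000e-01] 0.489 ['top']
2 x [1.0, 0.155, -0.0] rz -0.021 grip 0.65
3 x [1.0, 0.294, -0.0] rz 0.0 
2 x [0.374, 0.109, -0.0] rz 0.0 
4 x [-0.0, 0.0, 0.617] rz -0.0 
5 x [-0.0, 0.0, -0.0] rz -0.0 grip 0
3 x [-0.0, 0.0, -0.617] rz -0.0 
2 x [-1.0, -0.132, -0.0] rz 0.021 
2 x [-1.0, 0.0, -0.0] rz -0.0 
2 x [-0.406, 0.001, -0.0] rz -0.0 
2 x [-0.0, -0.0, 0.392] rz -0.0 
4 x [-0.0, -0.0, -0.0] rz -0.0 grip 0.65
2 x [-0.0, -0.0, -0.392] rz -0.0 

4 x [1.0, 0.329, -0.0] rz 0.114 grip 0.65
3 x [1.0, -0.421, -0.0] rz -0.0 
3 x [1.0, -0.421, -0.0] rz -0.0 
2 x [0.355, -0.149, -0.0] rz -0.0 
4 x [0.0, -0.0, 0.617] rz -0.0 
5 x [0.0, -0.0, -0.0] rz -0.0 grip 0
3 x [0.0, -0.0, -0.617] rz -0.0 
4 x [-1.0, 0.546, -0.0] rz -0.114 
2 x [-1.0, -0.22, -0.0] rz -0.0 
2 x [-1.0, -0.219, -0.0] rz -0.0 
2 x [-0.315, -0.069, -0.0] rz -0.0 
2 x [0.0, -0.0, 0.392] rz -0.0 
4 x [0.0, -0.0, -0.0] rz -0.0 grip 0.65
2 x [0.0, -0.0, -0.392] rz -0.0
```

Emit:
send_rows(offset=[[0, 0, 0.61], [0, 0, 0.61], [0, 0, 0.61], [0, 0, 0.61]], delta_rot=[[0, 0, 0], [0, 0, 0], [0, 0, 0], [0, 0, 0]])

```text
time: 19.45
tool_pos: [637.0, -0.6, 33.4]
tcp_rot: [3.139, 0.001, 1.74]
contact_force: [0.2, -0.7, 0.5]
grip_width: 59.6
finger_force: 0.0
```

Emit:
send_rows(offset=[[0, 0, 0], [0, 0, 0], [0, 0, 0], [0, 0, 0], [0, 0, 0], [0, 0, -0.61], [0, 0, -0.61], [0, 0, -0.61]], delta_rot=[[0, 0, 0], [0, 0, 0], [0, 0, 0], [0, 0, 0], [0, 0, 0], [0, 0, 0], [0, 0, 0], [0, 0, 0]], grip=0)

```text
time: 20.45
tool_pos: [636.2, -0.4, 105.7]
tcp_rot: [3.14, 0.0, 1.74]
contact_force: [-0.8, 0.0, -0.8]
grip_width: 31.9
finger_force: 30.0
```

Emit:
send_rows(offset=[[-1, -0.961, 0], [-1, -0.961, 0], [-1, -0.961, 0], [-1, -0.961, 0]], delta_rot=[[0, 0, 0.027], [0, 0, 0.027], [0, 0, 0.027], [0, 0, 0.027]])

```text
time: 20.95
tool_pos: [540.0, -139.9, 103.3]
tcp_rot: [-3.138, -0.001, 1.566]
contact_force: [0.8, -0.2, -0.5]
grip_width: 32.0
finger_force: 30.0
```

Emit:
send_rows(offset=[[-1, -0.678, 0], [-1, -0.678, 0], [-1, -0.678, 0]], delta_rot=[[0, 0, 0], [0, 0, 0], [0, 0, 0]])

```text
time: 21.32
tool_pos: [459.3, -259.2, 103.7]
tcp_rot: [-3.14, -0.001, 1.568]
contact_force: [1.2, 1.0, -0.7]
grip_width: 31.9
finger_force: 30.0
```

Emit:
send_rows(offset=[[-0.518, -0.351, 0], [-0.518, -0.351, 0], [-0.518, -0.351, 0]], delta_rot=[[0, 0, 0], [0, 0, 0], [0, 0, 0]])

```text
time: 21.7
tool_pos: [418.7, -319.8, 104.1]
tcp_rot: [-3.141, -0.002, 1.569]
contact_force: [1.0, 0.6, 0.9]
grip_width: 32.1
finger_force: 30.0
```

Emit:
send_rows(offset=[[0, 0, 0.392], [0, 0, 0.392], [0, 0, 0.392]], delta_rot=[[0, 0, 0], [0, 0, 0], [0, 0, 0]])

```text
time: 22.08
tool_pos: [419.9, -319.4, 58.7]
tcp_rot: [3.141, -0.0, 1.572]
contact_force: [1.0, 0.9, -0.0]
grip_width: 31.8
finger_force: 30.0
```

Emit:
send_rows(offset=[[0, 0, 0], [0, 0, 0], [0, 0, 0], [0, 0, -0.392], [0, 0, -0.392], [0, 0, -0.392]], delta_rot=[[0, 0, 0], [0, 0, 0], [0, 0, 0], [0, 0, 0], [0, 0, 0], [0, 0, 0]], grip=0.65)

```text
time: 22.82
tool_pos: [418.7, -320.0, 104.9]
tcp_rot: [3.141, -0.0, 1.57]
contact_force: [-0.3, 1.1, 0.4]
grip_width: 59.4
finger_force: 0.0
```

Run:
```python
from h import *
print(get_obs()['tool_pos'])
ims=look();cv2.imwrite('pics/s2.png',ims['scene'][:,:,::-1])
for o in offcuts(ims): print(*o)
```

```text
[ 418.65927493 -320.00579613  104.94230844]
[ 518.444 -386.881    1.527] 0.117 ['scene']
[541.382 -20.67    1.526] 0.069 ['scene', 'top']
[462.236 -29.597  -1.425] 0.136 ['scene', 'top']
[ 472.755 -382.241    1.511] 0.135 ['scene']
[598.519  91.6     0.859] 0.209 ['scene', 'top']
[ 428.196 -380.511    1.441] 1.078 ['scene']
[ 424.802 -297.501    1.553] 0.609 ['top']
```

Unmoved. I'll use the planned route for the next two, (463,-30) then (598.8,91.7), stopping above the second to check.

Emit:
send_rows(offset=[[1, 0.155, 0], [1, 0.155, 0], [1, 0.155, 0]], delta_rot=[[0, 0, -0.021], [0, 0, -0.021], [0, 0, -0.021]])

```text
time: 23.4
tool_pos: [437.1, -196.4, 104.4]
tcp_rot: [-3.14, -0.002, 1.707]
contact_force: [0.6, -0.2, -0.4]
grip_width: 59.8
finger_force: 0.0
```

Emit:
send_rows(offset=[[1, 0.294, 0], [1, 0.294, 0], [1, 0.294, 0]], delta_rot=[[0, 0, 0], [0, 0, 0], [0, 0, 0]])

```text
time: 23.78
tool_pos: [456.8, -73.6, 104.6]
tcp_rot: [-3.141, -0.001, 1.707]
contact_force: [-0.1, -0.7, -0.5]
grip_width: 59.8
finger_force: 0.0
```

Emit:
send_rows(offset=[[0.374, 0.1, 0], [0.374, 0.1, 0], [0.374, 0.1, 0]], delta_rot=[[0, 0, 0], [0, 0, 0], [0, 0, 0]])

```text
time: 24.15
tool_pos: [462.9, -31.8, 104.8]
tcp_rot: [-3.141, 0.0, 1.702]
contact_force: [0.5, -0.1, -0.5]
grip_width: 59.9
finger_force: 0.0
```

Emit:
send_rows(offset=[[0, 0, 0.61], [0, 0, 0.61], [0, 0, 0.61], [0, 0, 0.61]], delta_rot=[[0, 0, 0], [0, 0, 0], [0, 0, 0], [0, 0, 0]])

```text
time: 24.65
tool_pos: [463.9, -31.1, 33.3]
tcp_rot: [3.139, 0.001, 1.702]
contact_force: [0.7, 0.2, 0.5]
grip_width: 59.5
finger_force: 0.0
```

Emit:
send_rows(offset=[[0, 0, 0], [0, 0, 0], [0, 0, 0], [0, 0, 0], [0, 0, 0], [0, 0, -0.61], [0, 0, -0.61], [0, 0, -0.61]], delta_rot=[[0, 0, 0], [0, 0, 0], [0, 0, 0], [0, 0, 0], [0, 0, 0], [0, 0, 0], [0, 0, 0], [0, 0, 0]], grip=0)

```text
time: 25.65
tool_pos: [463.0, -30.5, 105.3]
tcp_rot: [3.14, 0.0, 1.702]
contact_force: [-0.8, -0.3, -1.6]
grip_width: 29.9
finger_force: 30.0
```

Emit:
send_rows(offset=[[-1, -0.13, 0], [-1, -0.13, 0], [-1, -0.13, 0]], delta_rot=[[0, 0, 0.021], [0, 0, 0.021], [0, 0, 0.021]])

```text
time: 26.02
tool_pos: [462.3, -154.6, 103.4]
tcp_rot: [-3.14, -0.0, 1.565]
contact_force: [-0.5, 0.8, -1.1]
grip_width: 29.5
finger_force: 30.0
```

Emit:
send_rows(offset=[[-1, 0, 0], [-1, 0, 0], [-1, 0, 0]], delta_rot=[[0, 0, 0], [0, 0, 0], [0, 0, 0]])

```text
time: 26.4
tool_pos: [462.4, -273.6, 103.4]
tcp_rot: [-3.14, -0.001, 1.567]
contact_force: [-0.0, -0.0, -0.2]
grip_width: 29.5
finger_force: 30.0
```

Emit:
send_rows(offset=[[-0.406, 0, 0], [-0.406, 0, 0], [-0.406, 0, 0.392], [-0.406, 0, 0.392], [-0.406, 0, 0.392]], delta_rot=[[0, 0, 0], [0, 0, 0], [0, 0, 0], [0, 0, 0], [0, 0, 0]])

```text
time: 27.02
tool_pos: [463.4, -319.1, 58.6]
tcp_rot: [-3.141, -0.0, 1.571]
contact_force: [0.7, -0.4, -0.3]
grip_width: 30.3
finger_force: 30.0
```

Emit:
send_rows(offset=[[0, 0, 0], [0, 0, 0], [0, 0, 0], [0, 0, -0.392], [0, 0, -0.392], [0, 0, -0.392]], delta_rot=[[0, 0, 0], [0, 0, 0], [0, 0, 0], [0, 0, 0], [0, 0, 0], [0, 0, 0]], grip=0.65)

```text
time: 27.78
tool_pos: [462.7, -320.1, 104.9]
tcp_rot: [3.142, -0.0, 1.57]
contact_force: [-0.3, -0.6, -0.2]
grip_width: 59.6
finger_force: 0.0
```

Run:
```python
from h import *
print(get_obs()['tool_pos'])
ims=look()
for o in offcuts(ims): print(*o)
```

```text
[ 462.74089839 -320.06999391  104.90675   ]
[598.841  92.103   0.775] 0.212 ['scene', 'top']
[ 414.292 -378.21     0.867] 1.231 ['scene']
[541.561 -21.071   1.522] 0.1 ['scene', 'top']
[ 469.036 -314.924   -1.493] 0.883 ['scene', 'top']
[ 478.406 -381.215    1.326] 1.319 ['scene']
[ 520.049 -385.878   -1.525] 0.114 ['scene']
[ 426.904 -313.369   -1.496] 0.721 ['scene', 'top']
```

Run:
```python
from h import *
b=BIN+[45,40]; s=[b[0],b[1],105,np.pi/2]
haul([541.6,-20.8,1.524],[0,5],start=s,z=30)
```

```text
2 x [1.0, 0.111, -0.0] rz 0.007 grip 0.65
2 x [1.0, 0.067, -0.0] rz 0.0 
2 x [0.496, 0.033, -0.0] rz 0.0 
4 x [-0.0, -0.0, 0.625] rz -0.0 
5 x [-0.0, -0.0, -0.0] rz -0.0 grip 0
3 x [-0.0, -0.0, -0.625] rz -0.0 
2 x [-1.0, -0.188, -0.0] rz -0.007 
2 x [-1.0, -0.234, -0.0] rz -0.0 
3 x [-0.791, -0.186, -0.0] rz -0.0 
2 x [-0.0, 0.0, 0.392] rz -0.0 
4 x [-0.0, 0.0, -0.0] rz -0.0 grip 0.65
2 x [-0.0, 0.0, -0.392] rz -0.0
```

Emit:
send_rows(offset=[[1, 0.329, 0], [1, 0.329, 0], [1, 0.329, 0], [1, 0.329, 0], [1, 0.329, 0]], delta_rot=[[0, 0, 0.114], [0, 0, 0.114], [0, 0, 0.114], [0, 0, 0.114], [0, 0, 0.114]])

```text
time: 28.6
tool_pos: [502.3, -199.8, 104.4]
tcp_rot: [-3.14, 0.0, 0.856]
contact_force: [1.0, 0.3, 0.3]
grip_width: 59.8
finger_force: 0.0
```

Emit:
send_rows(offset=[[1, -0.421, 0], [1, -0.421, 0], [1, -0.421, 0]], delta_rot=[[0, 0, 0], [0, 0, 0], [0, 0, 0]])

```text
time: 28.98
tool_pos: [543.6, -73.3, 104.6]
tcp_rot: [-3.141, -0.0, 0.862]
contact_force: [0.0, -1.0, -0.2]
grip_width: 59.9
finger_force: 0.0
```

Emit:
send_rows(offset=[[1, -0.421, 0], [1, -0.421, 0], [1, -0.421, 0]], delta_rot=[[0, 0, 0], [0, 0, 0], [0, 0, 0]])

```text
time: 29.35
tool_pos: [584.5, 49.5, 104.6]
tcp_rot: [-3.141, -0.0, 0.861]
contact_force: [-0.2, -0.1, 0.5]
grip_width: 59.8
finger_force: 0.0
```

Emit:
send_rows(offset=[[0.355, -0.149, 0], [0.355, -0.149, 0], [0.355, -0.149, 0]], delta_rot=[[0, 0, 0], [0, 0, 0], [0, 0, 0]])

```text
time: 29.72
tool_pos: [598.1, 89.2, 104.7]
tcp_rot: [-3.141, 0.001, 0.854]
contact_force: [-0.2, 0.2, 0.2]
grip_width: 59.7
finger_force: 0.0
```

Emit:
send_rows(offset=[[0, 0, 0.61], [0, 0, 0.61], [0, 0, 0.61], [0, 0, 0.61]], delta_rot=[[0, 0, 0], [0, 0, 0], [0, 0, 0], [0, 0, 0]])

```text
time: 30.22
tool_pos: [599.9, 90.5, 33.9]
tcp_rot: [3.139, -0.002, 0.854]
contact_force: [-0.1, 0.4, 0.3]
grip_width: 59.6
finger_force: 0.0
```

Emit:
send_rows(offset=[[0, 0, 0], [0, 0, 0], [0, 0, 0], [0, 0, 0], [0, 0, 0], [0, 0, -0.61], [0, 0, -0.61], [0, 0, -0.61]], delta_rot=[[0, 0, 0], [0, 0, 0], [0, 0, 0], [0, 0, 0], [0, 0, 0], [0, 0, 0], [0, 0, 0], [0, 0, 0]], grip=0)

```text
time: 31.22
tool_pos: [598.7, 91.0, 105.6]
tcp_rot: [3.14, -0.001, 0.854]
contact_force: [-0.8, 0.1, -0.1]
grip_width: 40.6
finger_force: 29.0
```

Emit:
send_rows(offset=[[-1, 0.546, 0], [-1, 0.546, 0], [-1, 0.546, 0], [-1, 0.546, 0], [-1, 0.546, 0]], delta_rot=[[0, 0, -0.114], [0, 0, -0.114], [0, 0, -0.114], [0, 0, -0.114], [0, 0, -0.114]])

```text
time: 31.85
tool_pos: [568.0, -42.7, 103.3]
tcp_rot: [-3.138, -0.001, 1.568]
contact_force: [0.6, 0.1, -0.4]
grip_width: 40.6
finger_force: 29.0
```

Emit:
send_rows(offset=[[-1, -0.22, 0], [-1, -0.22, 0], [-1, -0.22, 0]], delta_rot=[[0, 0, 0], [0, 0, 0], [0, 0, 0]])

```text
time: 32.22
tool_pos: [541.5, -165.7, 104.0]
tcp_rot: [-3.14, 0.0, 1.562]
contact_force: [0.1, 1.0, -0.2]
grip_width: 40.4
finger_force: 29.0
```

Emit:
send_rows(offset=[[-1, -0.22, 0], [-1, -0.22, 0], [-1, -0.22, 0]], delta_rot=[[0, 0, 0], [0, 0, 0], [0, 0, 0]])

```text
time: 32.6
tool_pos: [515.3, -285.1, 104.1]
tcp_rot: [-3.141, 0.0, 1.563]
contact_force: [-0.5, 1.2, -0.0]
grip_width: 40.4
finger_force: 29.0
```

Emit:
send_rows(offset=[[-0.315, -0.069, 0], [-0.315, -0.069, 0], [-0.315, -0.069, 0.392], [-0.315, -0.069, 0.392], [-0.315, -0.069, 0.392]], delta_rot=[[0, 0, 0], [0, 0, 0], [0, 0, 0], [0, 0, 0], [0, 0, 0]])

```text
time: 33.22
tool_pos: [508.7, -319.3, 58.8]
tcp_rot: [3.141, -0.0, 1.571]
contact_force: [-0.1, -0.2, 0.1]
grip_width: 40.8
finger_force: 29.0
```

Emit:
send_rows(offset=[[0, 0, 0], [0, 0, 0], [0, 0, 0], [0, 0, -0.392], [0, 0, -0.392], [0, 0, -0.392]], delta_rot=[[0, 0, 0], [0, 0, 0], [0, 0, 0], [0, 0, 0], [0, 0, 0], [0, 0, 0]], grip=0.65)

```text
time: 33.98
tool_pos: [507.6, -320.2, 104.9]
tcp_rot: [-3.142, -0.0, 1.57]
contact_force: [0.7, -0.2, -1.4]
grip_width: 59.7
finger_force: 0.0
```

Run:
```python
from h import *
print(get_obs()['tool_pos'])
ims=look()
for o in offcuts(ims): print(*o)
```

```text
[ 507.5838994  -320.22761307  104.89578194]
[540.661 -20.87    1.544] 0.121 ['scene', 'top']
[ 433.67  -312.701    1.494] 0.301 ['scene']
[ 466.371 -310.823   -1.48 ] 0.969 ['scene', 'top']
[ 512.962 -313.183   -1.529] 0.557 ['scene', 'top']
[ 464.821 -377.046    0.848] 0.792 ['scene']
[ 425.769 -380.764    1.431] 1.232 ['scene']
[ 527.588 -285.194   -1.333] 1.0 ['top']
```

Emit:
send_rows(offset=[[1, 0.111, 0], [1, 0.111, 0], [1, 0.111, 0]], delta_rot=[[0, 0, 0.007], [0, 0, 0.007], [0, 0, 0.007]])

```text
time: 34.55
tool_pos: [521.0, -196.5, 104.4]
tcp_rot: [-3.14, -0.002, 1.531]
contact_force: [-0.2, -0.4, -0.8]
grip_width: 59.4
finger_force: 0.0
```

Emit:
send_rows(offset=[[1, 0.067, 0], [1, 0.067, 0], [1, 0.067, 0]], delta_rot=[[0, 0, 0], [0, 0, 0], [0, 0, 0]])

```text
time: 34.92
tool_pos: [534.6, -78.3, 104.6]
tcp_rot: [-3.141, -0.001, 1.531]
contact_force: [-0.1, -1.1, -0.2]
grip_width: 59.6
finger_force: 0.0
```

Emit:
send_rows(offset=[[0.496, 0.033, 0], [0.496, 0.033, 0], [0.496, 0.033, 0]], delta_rot=[[0, 0, 0], [0, 0, 0], [0, 0, 0]])

```text
time: 35.3
tool_pos: [541.3, -23.0, 104.8]
tcp_rot: [-3.141, 0.001, 1.526]
contact_force: [0.5, -0.2, 0.6]
grip_width: 59.8
finger_force: 0.0
```

Emit:
send_rows(offset=[[0, 0, 0.615], [0, 0, 0.615], [0, 0, 0.615], [0, 0, 0.615]], delta_rot=[[0, 0, 0], [0, 0, 0], [0, 0, 0], [0, 0, 0]])

```text
time: 35.8
tool_pos: [542.5, -22.3, 33.0]
tcp_rot: [3.139, 0.0, 1.526]
contact_force: [0.0, -0.2, 0.4]
grip_width: 59.4
finger_force: 0.0
```

Emit:
send_rows(offset=[[0, 0, 0], [0, 0, 0], [0, 0, 0], [0, 0, 0], [0, 0, 0], [0, 0, -0.7], [0, 0, -0.7], [0, 0, -0.7]], delta_rot=[[0, 0, 0], [0, 0, 0], [0, 0, 0], [0, 0, 0], [0, 0, 0], [0, 0, 0], [0, 0, 0], [0, 0, 0]], grip=0)

```text
time: 36.8
tool_pos: [542.1, -21.7, 116.6]
tcp_rot: [3.138, 0.0, 1.526]
contact_force: [-0.2, 0.2, -0.7]
grip_width: 32.1
finger_force: 29.9
```

Emit:
send_rows(offset=[[-1, -0.188, 0], [-1, -0.188, 0], [-1, -0.188, 0]], delta_rot=[[0, 0, -0.007], [0, 0, -0.007], [0, 0, -0.007]])

```text
time: 37.17
tool_pos: [511.6, -143.6, 113.4]
tcp_rot: [-3.139, -0.001, 1.565]
contact_force: [0.4, 0.8, 0.0]
grip_width: 31.7
finger_force: 29.9
```

Emit:
send_rows(offset=[[-1, -0.234, 0], [-1, -0.234, 0], [-1, -0.234, 0]], delta_rot=[[0, 0, 0], [0, 0, 0], [0, 0, 0]])

```text
time: 37.55
tool_pos: [484.1, -262.8, 113.7]
tcp_rot: [-3.14, -0.001, 1.566]
contact_force: [1.2, 0.8, -0.3]
grip_width: 31.7
finger_force: 29.9
```

Emit:
send_rows(offset=[[-0.791, -0.186, 0], [-0.791, -0.186, 0], [-0.791, -0.186, 0], [-0.791, -0.186, 0.28], [-0.791, -0.186, 0.28], [-0.791, -0.186, 0.28]], delta_rot=[[0, 0, 0], [0, 0, 0], [0, 0, 0], [0, 0, 0], [0, 0, 0], [0, 0, 0]])

```text
time: 38.3
tool_pos: [463.5, -354.0, 82.0]
tcp_rot: [3.142, -0.001, 1.572]
contact_force: [-0.2, 0.1, 0.2]
grip_width: 31.8
finger_force: 29.9
```

Emit:
send_rows(offset=[[0, 0, 0], [0, 0, 0], [0, 0, 0], [0, 0, -0.4], [0, 0, -0.4], [0, 0, -0.4]], delta_rot=[[0, 0, 0], [0, 0, 0], [0, 0, 0], [0, 0, 0], [0, 0, 0], [0, 0, 0]], grip=0.65)

```text
time: 39.05
tool_pos: [462.6, -355.2, 129.5]
tcp_rot: [3.142, -0.0, 1.57]
contact_force: [-0.3, 0.1, -0.2]
grip_width: 59.6
finger_force: 0.0
```

Run:
```python
from h import *
print(get_obs()['tool_pos'])
ims=look()
for n,i in ims.items(): cv2.imwrite(f'pics/{n}3.png',i[:,:,::-1])
a=ims['scene'][100:350,160:520];b=ims['top'][180:300,140:400]
cv2.imwrite('pics/c3.png',np.vstack([cv2.resize(a,(620,430)),cv2.resize(b,(620,286),interpolation=cv2.INTER_CUBIC)])[:600,:,::-1])
for n,z,p in [('tile',3,(502,275)),('block',3,(493,395)),('board',0,(545,-15)),('mat',0,(507,338))]: print(n,one(n,z,p))
for c in ims: print([(r['confidence'],unproj(r['uv'],15,c)) for r in finder.pinpoint('seat',c)[:1]])
```

```text
[ 462.61488028 -355.22194507  129.54970684]
tile (array([501.889, 274.743,   1.349]), np.float64(0.092), {'scene': array([501.89, 274.74,   1.35]), 'top': array([501.89, 274.74,   1.35])})
block (array([ 4.93130e+02,  3.94819e+02, -1.23000e-01]), np.float64(0.078), {'scene': array([ 4.9358e+02,  3.9483e+02, -1.2000e-01]), 'top': array([ 4.9316e+02,  3.9573e+02, -1.9000e-01])})
board (array([ 5.48036e+02, -1.53860e+01,  7.70000e-02]), np.float64(0.016), {'scene': array([ 5.4804e+02, -1.5390e+01,  8.0000e-02]), 'top': array([ 5.479e+02, -1.519e+01,  8.000e-02])})
mat (array([ 5.07081e+02,  3.37772e+02, -8.00000e-02]), np.float64(0.331), {'scene': array([ 5.0675e+02,  3.3721e+02, -8.0000e-02]), 'top': array([ 5.0713e+02,  3.3804e+02, -8.0000e-02])})
[(0.89, array([539.87728881, -23.7725623 ,  15.        ]))]
[(0.82, array([541.88089759, -12.41501288,  15.        ]))]
```

View pics/c3.png

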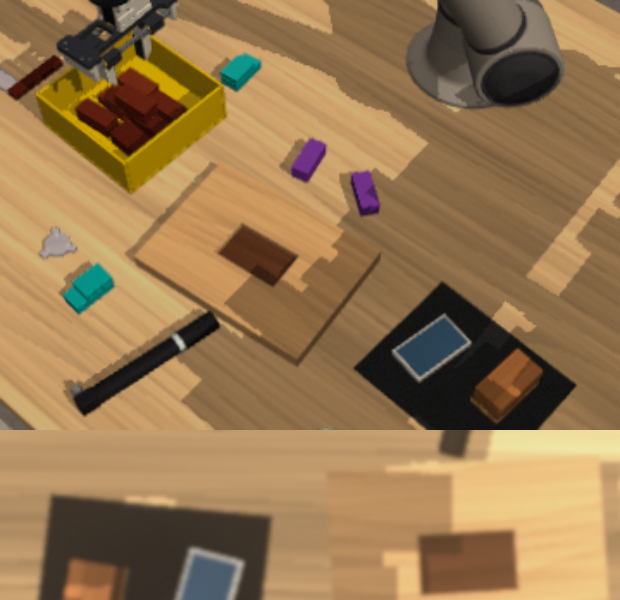

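The board is clear, with all seven offcuts in the bin (scene view). Next I'll fit the recess opening itself at z=26 by colour, and plan the tile grasp.

```bash
cat >> h.py <<'E'
def recess(ims):
    rg={}
    for c,im in ims.items():
        h=proj(box((547,-16,.077),(90,130,0),26),c).astype(np.float32);win=np.zeros((480,640),np.uint8)
        cv2.fillConvexPoly(win,cv2.convexHull(h).astype(np.int32),1)
        hs=cv2.cvtColor(im,cv2.COLOR_RGB2HSV).astype(int);m=((hs[:,:,2]<125)&(win>0)).astype(np.uint8)
        n,l,s,_=cv2.connectedComponentsWithStats(m);rg[c]=l==1+np.argmax(s[1:,4]);print(c,s[1:,4].max(),sorted(hs[:,:,2][win>0])[::400])
    for k in rg: print(k,fit({k:rg[k]},(66,106,.01),26,[547,-16,.077]))
    return fit(rg,(66,106,.01),26,[547,-16,.077])
def bluefit(ims,z,p0):
    rg={}
    for c,im in ims.items():
        hs=cv2.cvtColor(im,cv2.COLOR_RGB2HSV).astype(int);m=((abs(hs[:,:,0]-106)<14)&(hs[:,:,1]>60)).astype(np.uint8)
        u=proj([[p0[0],p0[1],z]],c)[0];w=np.zeros_like(m);cv2.circle(w,tuple(u.astype(int)),45,1,-1)
        n,l,s,_=cv2.connectedComponentsWithStats(m*w);
        if n>1: rg[c]=l==1+np.argmax(s[1:,4])
    for k in rg: print(k,rg[k].sum(),fit({k:rg[k]},(52,92,.01),z,list(p0)))
    return fit(rg,(52,92,.01),z,list(p0))
E
python3 - <<'E'
from h import *
ims=look()
print(recess(ims)); print(bluefit(ims,14,[502,275,1.34]))
E
```

```text
top 546 [np.int64(96), np.int64(122), np.int64(128), np.int64(202), np.int64(236)]
scene 861 [np.int64(52), np.int64(82), np.int64(100), np.int64(191)]
top (array([ 5.48813159e+02, -1.49696341e+01,  1.34212899e-01]), np.float64(0.8897664546966553))
scene (array([ 5.49361586e+02, -1.36185976e+01,  6.91094564e-02]), np.float64(0.06533101201057434))
(array([ 5.49406815e+02, -1.27043637e+01,  7.51201790e-02]), np.float64(0.47752606868743896))
top 514 (array([500.83342978, 275.23119213,   1.32912359]), np.float64(0.3435676097869873))
scene 652 (array([503.0134273 , 275.09994059,   1.34167326]), np.float64(0.07625575363636017))
(array([502.91671775, 274.76545986,   1.34060566]), np.float64(0.2116602212190628))
```

Run:
```python
from h import *
plan([(502.3,275,90,2.911,.88,3),(502.3,275,10.2,None,None,4)])
```

```text
8 x [1.0, 0.062, 0.063] rz -0.207 grip 0.88
2 x [0.211, 1.0, 0.064] rz -0.006 
2 x [0.172, 1.0, 0.064] rz -0.0 
2 x [0.172, 1.0, 0.063] rz -0.0 
2 x [0.172, 1.0, 0.064] rz -0.0 
4 x [0.033, 0.192, 0.012] rz -0.0 
6 x [-0.0, -0.0, 0.665] rz -0.0
```

Emit:
send_rows(offset=[[1, 0.062, 0.063], [1, 0.062, 0.063], [1, 0.062, 0.063], [1, 0.062, 0.063], [1, 0.062, 0.063], [1, 0.062, 0.063], [1, 0.062, 0.063], [1, 0.062, 0.063]], delta_rot=[[0, 0, -0.207], [0, 0, -0.207], [0, 0, -0.207], [0, 0, -0.207], [0, 0, -0.207], [0, 0, -0.207], [0, 0, -0.207], [0, 0, -0.207]], grip=0.88)

```text
time: 40.75
tool_pos: [470.3, -235.3, 122.1]
tcp_rot: [3.142, 0.0, 2.869]
contact_force: [0.1, 0.9, 0.5]
grip_width: 80.8
finger_force: 0.0
```

Emit:
send_rows(offset=[[0.211, 1, 0.064], [0.211, 1, 0.064], [0.211, 1, 0.064]], delta_rot=[[0, 0, -0.006], [0, 0, -0.006], [0, 0, -0.006]])

```text
time: 41.12
tool_pos: [477.5, -109.3, 114.2]
tcp_rot: [3.141, -0.001, 2.91]
contact_force: [0.6, -0.6, -0.2]
grip_width: 80.8
finger_force: 0.0
```

Emit:
send_rows(offset=[[0.172, 1, 0.064], [0.172, 1, 0.064], [0.172, 1, 0.064]], delta_rot=[[0, 0, 0], [0, 0, 0], [0, 0, 0]])

```text
time: 41.5
tool_pos: [485.6, 11.1, 106.6]
tcp_rot: [3.141, -0.0, 2.91]
contact_force: [0.6, -0.4, 0.4]
grip_width: 80.7
finger_force: 0.0
```

Emit:
send_rows(offset=[[0.172, 1, 0.064], [0.172, 1, 0.064], [0.172, 1, 0.064]], delta_rot=[[0, 0, 0], [0, 0, 0], [0, 0, 0]])

```text
time: 41.88
tool_pos: [493.8, 131.9, 99.0]
tcp_rot: [3.141, 0.001, 2.91]
contact_force: [0.0, -0.8, -0.8]
grip_width: 80.7
finger_force: 0.0
```

Run:
```python
from h import *
ims=look()
print(bluefit(ims,14,[502,275,1.34]));
for n,z,p in [('tile',3,(502,275)),('block',3,(493,395))]: print(n,one(n,z,p))
plan([(502.3,275,90,2.911,None,3)])
```

```text
top 2 (array([524.22222222, 239.44444444,  -1.32751858]), np.float64(1.0))
scene 651 (array([503.0434002 , 275.0570946 ,   1.31860066]), np.float64(0.07994911819696426))
(array([512.98493392, 248.03742109,  -1.20882298]), np.float64(1.0915478467941284))
tile (array([ 5.83975e+02,  1.45617e+02, -8.20000e-02]), np.float64(1.0), {'scene': array([ 5.8398e+02,  1.4562e+02, -8.0000e-02]), 'top': array([ 5.8398e+02,  1.4562e+02, -8.0000e-02])})
block (array([ 4.93926e+02,  3.94607e+02, -1.13000e-01]), np.float64(0.07), {'scene': array([ 4.9393e+02,  3.9461e+02, -1.1000e-01])})
2 x [0.179, 1.0, 0.064] rz -0.001 
4 x [0.035, 0.205, 0.013] rz 0.0
```

Emit:
send_rows(offset=[[0.179, 1, 0.064], [0.179, 1, 0.064], [0.179, 1, 0.064]], delta_rot=[[0, 0, 0], [0, 0, 0], [0, 0, 0]])

```text
time: 42.55
tool_pos: [500.2, 254.1, 91.1]
tcp_rot: [3.141, 0.0, 2.911]
contact_force: [-0.4, -1.2, 0.1]
grip_width: 81.0
finger_force: 0.0
```

Emit:
send_rows(offset=[[0.03, 0.2, 0], [0.03, 0.2, 0], [0.03, 0.2, 0.5], [0.03, 0.2, 0.5], [0.03, 0.2, 0.5], [0.03, 0.2, 0.5]], delta_rot=[[0, 0, 0], [0, 0, 0], [0, 0, 0], [0, 0, 0], [0, 0, 0], [0, 0, 0]])

```text
time: 43.3
tool_pos: [503.5, 276.1, 33.6]
tcp_rot: [3.139, 0.003, 2.908]
contact_force: [0.4, 0.0, 0.5]
grip_width: 81.0
finger_force: 0.0
```

Emit:
send_rows(offset=[[0, 0, 0], [0, 0, 0]], delta_rot=[[0, 0, 0], [0, 0, 0]])

```text
time: 43.55
tool_pos: [502.4, 276.2, 32.2]
tcp_rot: [3.141, 0.001, 2.909]
contact_force: [-0.3, -0.2, 0.2]
grip_width: 80.5
finger_force: 0.0
```

Run:
```python
from h import *
ims=look();cv2.imwrite('pics/g.png',cv2.resize(ims['scene'][230:380,350:510],(640,600),interpolation=cv2.INTER_CUBIC)[:,:,::-1])
plan([(502.3,275,10.3,2.911,None,3)])
```

```text
4 x [-0.003, -0.009, 0.179] rz -0.0
```

View pics/g.png

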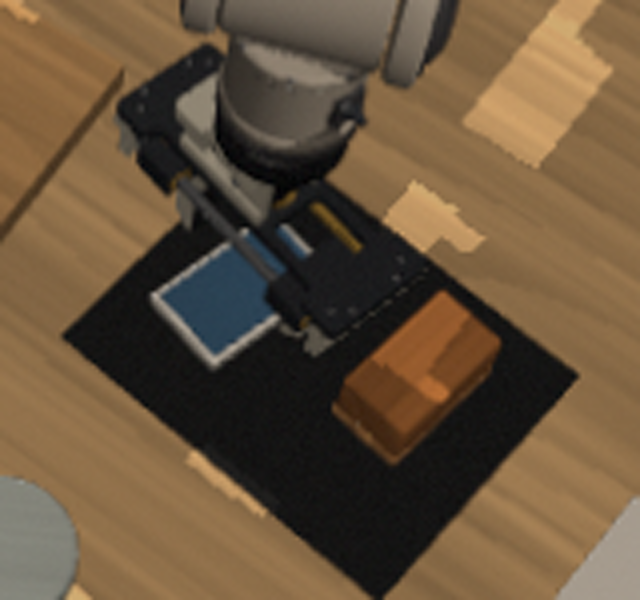

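The crop shows the fingers on either side of the tile's long white edges at mid-length, with the block clear. Lowering to grip only the top part of the edges.

Emit:
send_rows(offset=[[0, 0, 0.08], [0, 0, 0.14], [0, 0, 0.179], [0, 0, 0.179], [0, 0, 0.179], [0, 0, 0.179]], delta_rot=[[0, 0, 0], [0, 0, 0], [0, 0, 0], [0, 0, 0], [0, 0, 0], [0, 0, 0]])

```text
time: 44.4
tool_pos: [502.2, 276.1, 10.1]
tcp_rot: [3.141, 0.0, 2.909]
contact_force: [-0.4, -0.0, -0.1]
grip_width: 80.8
finger_force: 0.0
```

Emit:
send_rows(offset=[[0, 0, 0], [0, 0, 0], [0, 0, 0], [0, 0, 0], [0, 0, 0], [0, 0, 0]], delta_rot=[[0, 0, 0], [0, 0, 0], [0, 0, 0], [0, 0, 0], [0, 0, 0], [0, 0, 0]], grip=0)

```text
time: 45.15
tool_pos: [502.1, 276.1, 10.0]
tcp_rot: [3.141, 0.0, 2.909]
contact_force: [0.9, 1.2, 1.6]
grip_width: 58.9
finger_force: 30.0
```

Run:
```python
from h import *
print(get_obs())
```

```text
{'time': 45.15, 'joint_positions': array([ 3.68984018e-01,  6.77924952e-01,  1.62808800e+00,  1.23509809e-04,
        8.35335128e-01, -9.68954901e-01]), 'dq': array([ 2.92414000e-04,  5.84365745e-05, -5.03218392e-04, -5.51602793e-05,
       -5.27987490e-04,  5.73626481e-04]), 'tau': array([-1.42107178e-01, -5.17035019e+01, -1.71891582e+01, -4.52316238e-02,
        7.37861800e-02,  7.79006441e-04]), 'tool_pos': array([502.12030639, 276.11177481,   9.98169596]), 'tcp_rot': array([3.14137868e+00, 1.49731937e-04, 2.90865237e+00]), 'contact_force': array([0.87173567, 1.23487692, 1.55668453]), 'moment': array([0.02834029, 0.00841939, 0.01036552]), 'finger_force': 29.999744296073914, 'grip_width': 58.88114377796419}
```

Run:
```python
from h import *
plan([(548.5,-14.8,60,1.648,None,1)],start=[502.1,276.1,60,2.909])
```

```text
7 x [-0.412, -1.0, -0.0] rz 0.201 
2 x [-1.0, 0.083, -0.0] rz -0.0 
2 x [-0.369, 0.031, -0.0] rz -0.0
```

Emit:
send_rows(offset=[[0, 0, -0.04], [0, 0, -0.1], [0, 0, -0.2], [0, 0, -0.3], [0, 0, -0.4], [0, 0, -0.417], [0, 0, -0.417]], delta_rot=[[0, 0, 0], [0, 0, 0], [0, 0, 0], [0, 0, 0], [0, 0, 0], [0, 0, 0], [0, 0, 0]])

```text
time: 46.02
tool_pos: [502.0, 276.1, 60.0]
tcp_rot: [3.141, 0.0, 2.909]
contact_force: [0.3, -0.5, -1.7]
grip_width: 58.9
finger_force: 30.0
```

Emit:
send_rows(offset=[[-0.05, -0.125, 0], [-0.1, -0.25, 0], [-0.15, -0.375, 0], [-0.2, -0.5, 0], [-0.255, -0.625, 0], [-0.31, -0.75, 0], [-0.36, -0.875, 0], [-0.412, -1, 0]], delta_rot=[[0, 0, 0.025], [0, 0, 0.05], [0, 0, 0.075], [0, 0, 0.1], [0, 0, 0.125], [0, 0, 0.15], [0, 0, 0.175], [0, 0, 0.201]])

```text
time: 47.02
tool_pos: [522.1, 147.3, 59.4]
tcp_rot: [-3.14, -0.0, 1.64]
contact_force: [0.8, -0.7, -0.4]
grip_width: 58.9
finger_force: 30.0
```

Emit:
send_rows(offset=[[-0.25, 0.02, 0], [-0.5, 0.04, 0], [-0.75, 0.062, 0], [-1, 0.083, 0], [-1, 0.083, 0]], delta_rot=[[0, 0, 0], [0, 0, 0], [0, 0, 0], [0, 0, 0], [0, 0, 0]])

```text
time: 47.65
tool_pos: [541.4, 27.2, 59.4]
tcp_rot: [-3.141, 0.0, 1.643]
contact_force: [-0.7, 0.2, -1.7]
grip_width: 59.0
finger_force: 30.0
```

Emit:
send_rows(offset=[[-0.18, 0.015, 0], [-0.369, 0.031, 0], [-0.369, 0.031, 0], [-0.369, 0.031, 0.09], [-0.369, 0.031, 0.09], [-0.369, 0.031, 0.09]], delta_rot=[[0, 0, 0], [0, 0, 0], [0, 0, 0], [0, 0, 0], [0, 0, 0], [0, 0, 0]])

```text
time: 48.4
tool_pos: [548.2, -14.2, 48.8]
tcp_rot: [-3.141, -0.0, 1.647]
contact_force: [0.7, 0.0, -0.7]
grip_width: 59.1
finger_force: 30.0
```

Run:
```python
from h import *
ims=look();print(get_obs()['tool_pos'],get_obs()['tcp_rot'])
cv2.imwrite('pics/p.png',np.hstack([cv2.resize(ims['scene'][180:320,230:390],(400,350),interpolation=cv2.INTER_CUBIC),cv2.resize(ims['top'][170:300,260:408],(400,350),interpolation=cv2.INTER_CUBIC)])[:,:,::-1])
for n,i in ims.items(): cv2.imwrite(f'pics/{n}4.png',i[:,:,::-1])
```

```text
[548.44573742 -14.51277058  49.17844345] [ 3.14143974e+00 -8.76142967e-05  1.64627342e+00]
```

View pics/p.png

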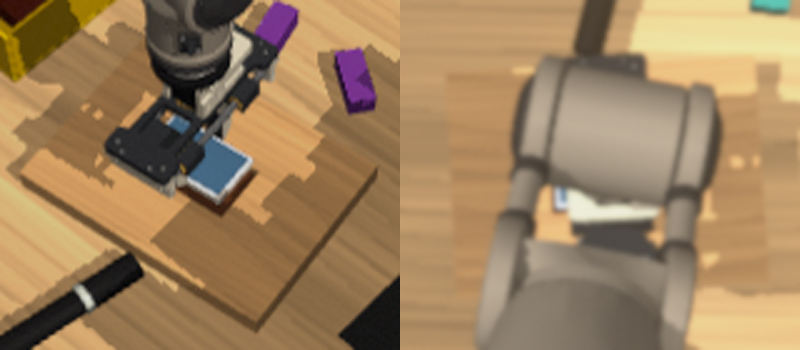

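Run:
```python
from h import *
im=cv2.imread('pics/scene4.png');x0,y0,w,h=275,205,80,75;S=8
c=cv2.resize(im[y0:y0+h,x0:x0+w],None,fx=S,fy=S,interpolation=cv2.INTER_CUBIC)
def dr(p,d,z,col):
    q=proj(box(p,(d[0],d[1],0),z)[::2],'scene')[[0,1,3,2]];cv2.polylines(c,[np.round((q-[x0,y0]+.5)*S).astype(int)],True,col,1)
T=(548.4,-14.5,.0755)
dr(T,(60,100),51.7,(0,255,255));dr(T,(52,92),53.2,(0,255,0));dr((548.5,-14.8,.076),(66,106),26,(0,0,255));dr((548.5,-14.8,.076),(66,106),15,(255,0,255))
cv2.imwrite('pics/ov.png',c)
```

```text
(no output)
```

View pics/ov.png

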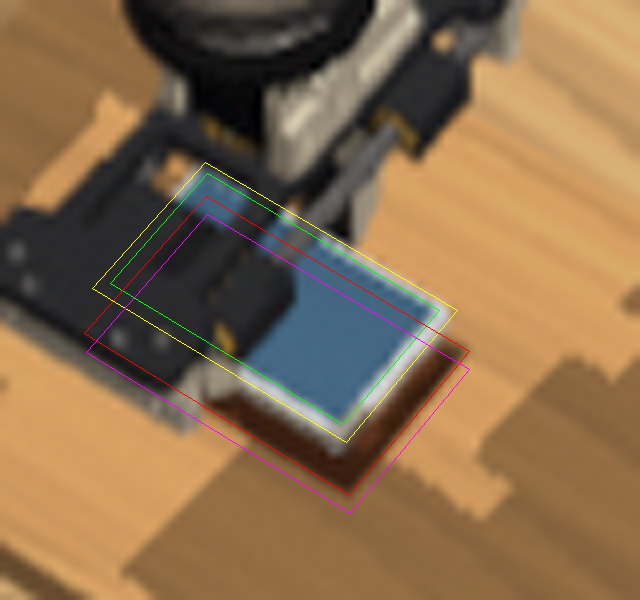

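```bash
cat > edge.py <<'E'
from h import *
def prof(im,T,axis,others,rng,z,cam='scene'):
    c,s=np.cos(T[2]),np.sin(T[2]);t=np.arange(*rng,.5);P=[]
    for o in others:
        u,v=(t,o+0*t) if axis==0 else (o+0*t,t)
        q=proj(np.c_[T[0]+c*u-s*v,T[1]+s*u+c*v,0*t+z],cam).astype(np.float32)
        P.append(cv2.remap(im,q[:,:1],q[:,1:],cv2.INTER_LINEAR)[:,0].astype(float))
    return t,np.mean(P,0)
if __name__=="__main__":
    im=cv2.imread('pics/scene4.png')[:,:,::-1].copy();T=(548.4,-14.5,.0755);B=(548.5,-14.8,.076)
    def show(n,t,p):
        print(n);print(' '.join(f'{a:.0f}:{int(r[0])}/{int(r[2])}' for a,r in zip(t[::2],p[::2])))
    show('tile +x',*prof(im,T,0,[25,30,35,40],(20,44),51.7))
    show('tile +y',*prof(im,T,1,[-10,0,10,20],(40,64),51.7))
    show('rec +x',*prof(im,B,0,[30,35,40,45],(24,44),26))
    show('rec +y',*prof(im,B,1,[0,5,10,15,20],(44,64),26))
E
python3 edge.py
```

```text
tile +x
20:68/130 21:68/130 22:70/130 23:72/131 24:84/136 25:111/149 26:138/165 27:167/182 28:179/187 29:183/185 30:179/175 31:166/157 32:143/128 33:121/102 34:101/79 35:86/59 36:75/42 37:65/27 38:58/18 39:58/17 40:57/17 41:57/17 42:58/18 43:64/22
tile +y
40:69/131 41:72/132 42:84/137 43:104/146 44:131/159 45:159/173 46:181/184 47:189/186 48:184/175 49:171/156 50:154/132 51:139/107 52:123/82 53:107/59 54:92/40 55:82/29 56:75/23 57:69/20 58:65/20 59:65/21 60:78/28 61:102/41 62:135/58 63:166/74
rec +x
24:70/36 25:64/26 26:60/18 27:58/17 28:57/16 29:56/16 30:58/17 31:65/23 32:76/29 33:91/37 34:105/45 35:118/51 36:129/57 37:136/62 38:136/62 39:136/62 40:136/61 41:137/61 42:138/63 43:141/64
rec +y
44:88/41 45:83/31 46:78/25 47:73/22 48:69/19 49:66/19 50:68/21 51:74/26 52:93/36 53:121/51 54:149/66 55:169/76 56:179/81 57:182/82 58:183/83 59:183/83 60:184/84 61:185/84 62:185/84 63:184/84
```

Measured against the recess in the same picture, the tile is within 0.2 mm in x and about 1.1 mm short in y, so I'll correct that and lower slowly.

Emit:
send_rows(offset=[[0.009, 0, 0], [0.009, 0, 0.03], [0.009, 0, 0.06], [0.009, 0, 0.09], [0.009, 0, 0.12], [0.009, 0, 0.135], [0.009, 0, 0.135]], delta_rot=[[0, 0, 0], [0, 0, 0], [0, 0, 0], [0, 0, 0], [0, 0, 0], [0, 0, 0], [0, 0, 0]])

```text
time: 49.38
tool_pos: [548.2, -13.8, 32.7]
tcp_rot: [-3.141, -0.0, 1.646]
contact_force: [-0.4, -0.2, -1.3]
grip_width: 58.7
finger_force: 30.0
```

Emit:
send_rows(offset=[[0, 0, 0.01], [0, 0, 0.02], [0, 0, 0.03], [0, 0, 0.035], [0, 0, 0.035], [0, 0, 0.035]], delta_rot=[[0, 0, 0], [0, 0, 0], [0, 0, 0], [0, 0, 0], [0, 0, 0], [0, 0, 0]])

```text
time: 50.12
tool_pos: [548.4, -13.8, 28.7]
tcp_rot: [3.141, -0.0, 1.646]
contact_force: [0.5, -0.4, -0.8]
grip_width: 58.5
finger_force: 30.0
```

Run:
```python
from h import *
im=optics.capture('scene');o=get_obs();print(o['tool_pos'],o['contact_force'],o['moment'])
cv2.imwrite('pics/scene5.png',im[:,:,::-1])
cv2.imwrite('pics/p5.png',cv2.resize(im[205:280,275:355],None,fx=8,fy=8,interpolation=cv2.INTER_CUBIC)[:,:,::-1])
```

```text
[548.3426402  -13.84087714  28.73462266] [-0.0914223   0.01730092 -2.04134851] [-0.08592956  0.08942142  0.0373146 ]
```

View pics/p5.png

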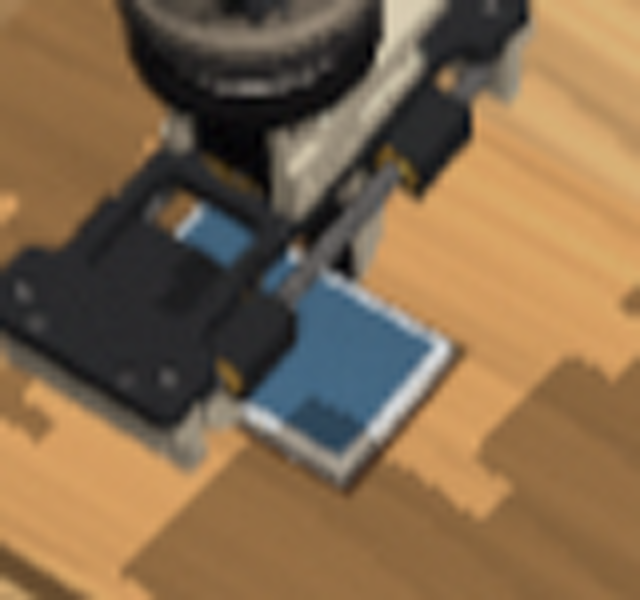

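The tile sits inside the recess opening, with even dark gaps on the two visible sides and no contact force. Lowering the last 2 mm, then releasing.

Emit:
send_rows(offset=[[0, 0, 0.006], [0, 0, 0.012], [0, 0, 0.017], [0, 0, 0.017], [0, 0, 0.017]], delta_rot=[[0, 0, 0], [0, 0, 0], [0, 0, 0], [0, 0, 0], [0, 0, 0]])

```text
time: 50.8
tool_pos: [548.3, -13.8, 26.7]
tcp_rot: [3.141, -0.0, 1.646]
contact_force: [-0.5, 0.2, -1.2]
grip_width: 58.8
finger_force: 30.0
```

Emit:
send_rows(offset=[[0, 0, 0], [0, 0, 0], [0, 0, 0], [0, 0, 0]], delta_rot=[[0, 0, 0], [0, 0, 0], [0, 0, 0], [0, 0, 0]], grip=0.78)

```text
time: 51.3
tool_pos: [548.4, -13.8, 26.8]
tcp_rot: [3.141, -0.0, 1.646]
contact_force: [-0.2, -0.2, 0.9]
grip_width: 71.9
finger_force: 0.0
```

Emit:
send_rows(offset=[[0, 0, -0.1], [0, 0, -0.3], [0, 0, -0.6], [0, 0, -0.6]], delta_rot=[[0, 0, 0], [0, 0, 0], [0, 0, 0], [0, 0, 0]])

```text
time: 51.8
tool_pos: [550.4, -14.1, 102.2]
tcp_rot: [3.135, 0.001, 1.646]
contact_force: [0.6, 0.7, 0.2]
grip_width: 71.6
finger_force: 0.0
```

Run:
```python
from h import *
ims=look()
for n,z,p in [('block',3,(493,395))]: print(n,one(n,z,p))
print(bluefit({'scene':ims['scene']},26,[548,-14,.077]))
# block: x along world x, yaw ~-0.12 ; grasp tool yaw = pi-0.12
plan([(493.5,395,90,np.pi-.12,.75,3)])
```

```text
block (array([ 4.92192e+02,  3.94938e+02, -1.22000e-01]), np.float64(0.102), {'scene': array([ 4.9261e+02,  3.9421e+02, -9.0000e-02]), 'top': array([ 4.9133e+02,  3.9521e+02, -1.6000e-01])})
scene 464 (array([ 5.48972601e+02, -1.49568944e+01,  6.69994632e-02]), np.float64(0.3157327473163605))
(array([ 5.48972601e+02, -1.49568944e+01,  6.69994632e-02]), np.float64(0.3157327473163605))
8 x [1.0, -0.057, 0.02] rz -0.207 grip 0.75
3 x [0.339, 1.0, 0.02] rz -0.012 
2 x [0.257, 1.0, 0.02] rz 0.0 
4 x [0.086, 0.335, 0.007] rz 0.0
```

Emit:
send_rows(offset=[[1, -0.057, 0.02], [1, -0.057, 0.02], [1, -0.057, 0.02], [1, -0.057, 0.02], [1, -0.057, 0.02], [1, -0.057, 0.02], [1, -0.057, 0.02], [1, -0.057, 0.02]], delta_rot=[[0, 0, -0.207], [0, 0, -0.207], [0, 0, -0.207], [0, 0, -0.207], [0, 0, -0.207], [0, 0, -0.207], [0, 0, -0.207], [0, 0, -0.207]], grip=0.75)

```text
time: 53.0
tool_pos: [531.9, 105.3, 95.4]
tcp_rot: [-3.141, -0.002, 2.945]
contact_force: [1.0, -0.1, -0.2]
grip_width: 68.6
finger_force: 0.0
```

Emit:
send_rows(offset=[[0.339, 1, 0.02], [0.339, 1, 0.02], [0.339, 1, 0.02]], delta_rot=[[0, 0, -0.012], [0, 0, -0.012], [0, 0, -0.012]])

```text
time: 53.38
tool_pos: [514.5, 234.5, 93.2]
tcp_rot: [3.141, -0.001, 3.023]
contact_force: [-0.6, -0.0, 0.2]
grip_width: 68.6
finger_force: 0.0
```

Run:
```python
from h import *
ims=look()
for o in offcuts(ims): print(*o)
for n,z,p in [('block',3,(493,395)),('tile',15,(548.7,-15))]: print(n,one(n,z,p))
print(bluefit({'scene':ims['scene']},26,[548,-14,.077]))
a=ims['scene'][205:280,260:360];b=ims['scene'][100:220,160:320]
cv2.imwrite('pics/p6.png',np.hstack([cv2.resize(a,(400,300),interpolation=cv2.INTER_CUBIC),cv2.resize(b,(400,300),interpolation=cv2.INTER_CUBIC)])[:,:,::-1])
plan([(493,395,90,np.pi-.122,None,3),(493,395,18,None,None,3)])
```

```text
[ 460.468 -352.13    -1.542] 0.161 ['scene', 'top']
[ 512.541 -315.109    1.317] 0.483 ['scene', 'top']
[ 495.377 -383.871    1.505] 0.373 ['scene', 'top']
[ 419.481 -388.002    1.543] 0.594 ['scene', 'top']
[ 426.591 -312.433    1.502] 0.409 ['scene', 'top']
[ 458.313 -385.734   -1.536] 0.921 ['top']
[ 4.43299e+02 -2.94736e+02  8.40000e-02] 1.397 ['top']
block (array([6.53650e+02, 3.21962e+02, 3.10000e-01]), np.float64(1.0), {'scene': array([6.5365e+02, 3.2196e+02, 3.1000e-01]), 'top': array([6.5365e+02, 3.2196e+02, 3.1000e-01])})
tile (array([ 5.4942e+02, -1.6701e+01,  7.6000e-02]), np.float64(0.597), {'scene': array([ 5.4942e+02, -1.6700e+01,  8.0000e-02]), 'top': array([ 6.2495e+02, -6.1630e+01,  1.2000e-01])})
scene 570 (array([ 5.48899435e+02, -1.51719508e+01,  7.02887173e-02]), np.float64(0.07006578892469406))
(array([ 5.48899435e+02, -1.51719508e+01,  7.02887173e-02]), np.float64(0.07006578892469406))
3 x [0.268, 1.0, 0.024] rz -0.0 
4 x [0.092, 0.343, 0.009] rz -0.0 
5 x [-0.0, -0.0, 0.6] rz -0.0
```

View pics/p6.png

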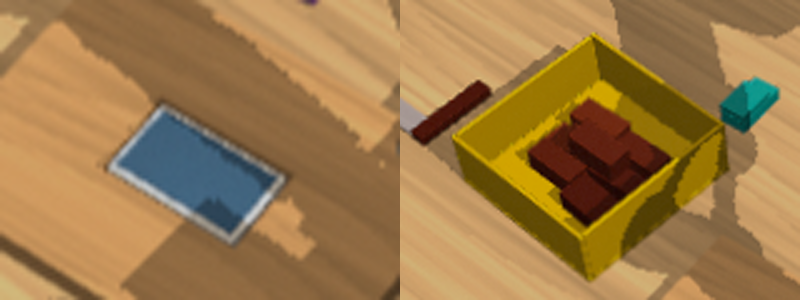

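The tile is down in the recess and all the offcuts are in the bin. The block fit was lost this time, so I'll check it before descending.

Emit:
send_rows(offset=[[0.15, 0.5, 0], [0.15, 0.5, 0]], delta_rot=[[0, 0, 0], [0, 0, 0]])

```text
time: 54.02
tool_pos: [504.6, 295.1, 94.0]
tcp_rot: [3.14, 0.0, 3.024]
contact_force: [-0.1, -0.8, 0.6]
grip_width: 68.8
finger_force: 0.0
```

Run:
```python
from h import *
ims=look()
for c in ims:
    r=sils('block',c);print(c,[(k['confidence'],k['box']) for k in r])
    for k in r[:1]: print(fit({c:k['region']},DIM['block'],3,[493,395,-.12]))
cv2.imwrite('pics/p7.png',cv2.resize(ims['scene'][250:390,350:510],(640,560),interpolation=cv2.INTER_CUBIC)[:,:,::-1])
```

```text
top [(0.73, [165.1, 261.6, 189.7, 273.0]), (0.16, [438.1, 242.9, 468.7, 262.0])]
(array([ 4.93051890e+02,  3.98278485e+02, -1.34435014e-02]), np.float64(1.924948811531067))
scene [(0.87, [432.2, 303.4, 472.8, 342.6]), (0.35, [484.0, 354.3, 529.0, 401.8])]
(array([ 4.93756560e+02,  3.94826399e+02, -1.16760240e-01]), np.float64(0.07381176203489304))
```

View pics/p7.png

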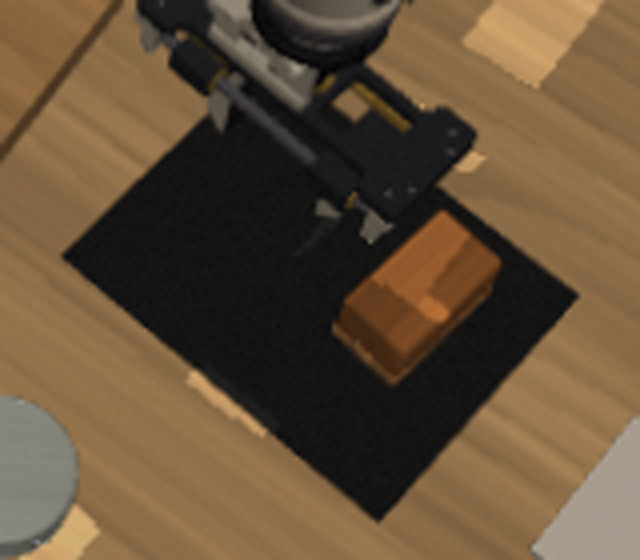

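The block stands unmoved on the mat at (493,395).

Emit:
send_rows(offset=[[0.191, 0.815, 0], [0.191, 0.815, 0], [0.191, 0.815, 0], [0.191, 0.815, 0]], delta_rot=[[0, 0, 0], [0, 0, 0], [0, 0, 0], [0, 0, 0]])

```text
time: 54.72
tool_pos: [494.4, 391.0, 93.7]
tcp_rot: [-3.141, -0.0, 3.021]
contact_force: [0.3, -1.0, -0.7]
grip_width: 68.9
finger_force: 0.0
```

Emit:
send_rows(offset=[[0, 0, 0.2], [0, 0, 0.4], [0, 0, 0.55], [0, 0, 0.62], [0, 0, 0.62], [0, 0, 0.62]], delta_rot=[[0, 0, 0], [0, 0, 0], [0, 0, 0], [0, 0, 0], [0, 0, 0], [0, 0, 0]])

```text
time: 55.48
tool_pos: [494.7, 392.7, 20.4]
tcp_rot: [3.141, 0.001, 3.022]
contact_force: [-0.4, -0.9, 1.3]
grip_width: 68.8
finger_force: 0.0
```

Emit:
send_rows(offset=[[0, 0, 0], [0, 0, 0], [0, 0, 0], [0, 0, 0], [0, 0, 0], [0, 0, 0]], delta_rot=[[0, 0, 0], [0, 0, 0], [0, 0, 0], [0, 0, 0], [0, 0, 0], [0, 0, 0]], grip=0)

```text
time: 56.22
tool_pos: [494.4, 393.0, 20.1]
tcp_rot: [3.14, 0.001, 3.022]
contact_force: [-1.8, 2.8, 5.7]
grip_width: 49.5
finger_force: 29.9
```

Emit:
send_rows(offset=[[0, 0, -0.2], [0, 0, -0.4], [0, 0, -0.6], [0, 0, -0.6]], delta_rot=[[0, 0, 0], [0, 0, 0], [0, 0, 0], [0, 0, 0]])

```text
time: 56.72
tool_pos: [494.8, 392.6, 92.5]
tcp_rot: [3.14, 0.002, 3.022]
contact_force: [-0.4, 0.6, -1.9]
grip_width: 49.7
finger_force: 29.9
```

Run:
```python
from h import *
o=get_obs();print(o['tool_pos'],o['tcp_rot'],o['contact_force'],o['grip_width'])
plan([(548.6,-14.7,o['tool_pos'][2],.0755+np.pi/2,None,2)])
```

```text
[494.78247971 392.56271987  92.48068921] [3.14048881e+00 1.94671602e-03 3.02165818e+00] [-0.41674752  0.58017438 -1.94007932] 49.73041708052174
8 x [-0.257, -1.0, -0.0] rz 0.207 
2 x [-1.0, -0.019, -0.0] rz 0.012 
2 x [-1.0, 0.057, -0.0] rz -0.0 
3 x [-0.388, 0.021, -0.0] rz -0.0
```

Emit:
send_rows(offset=[[-0.257, -1, 0], [-0.257, -1, 0], [-0.257, -1, 0], [-0.257, -1, 0], [-0.257, -1, 0], [-0.257, -1, 0], [-0.257, -1, 0], [-0.257, -1, 0]], delta_rot=[[0, 0, 0.207], [0, 0, 0.207], [0, 0, 0.207], [0, 0, 0.207], [0, 0, 0.207], [0, 0, 0.207], [0, 0, 0.207], [0, 0, 0.207]])

```text
time: 57.72
tool_pos: [509.5, 269.1, 89.8]
tcp_rot: [-3.139, 0.001, 1.723]
contact_force: [-0.1, -0.8, -1.6]
grip_width: 50.0
finger_force: 29.9
```

Emit:
send_rows(offset=[[-1, -0.019, 0], [-1, -0.019, 0], [-1, -0.019, 0]], delta_rot=[[0, 0, 0.012], [0, 0, 0.012], [0, 0, 0.012]])

```text
time: 58.1
tool_pos: [526.1, 147.0, 90.6]
tcp_rot: [-3.14, 0.001, 1.645]
contact_force: [-0.5, -0.1, -1.0]
grip_width: 50.3
finger_force: 29.9
```

Emit:
send_rows(offset=[[-1, 0.057, 0], [-1, 0.057, 0], [-1, 0.057, 0]], delta_rot=[[0, 0, 0], [0, 0, 0], [0, 0, 0]])

```text
time: 58.48
tool_pos: [542.2, 28.7, 90.9]
tcp_rot: [-3.141, 0.0, 1.644]
contact_force: [-0.2, 0.4, -1.5]
grip_width: 49.7
finger_force: 29.9
```

Emit:
send_rows(offset=[[-0.388, 0.021, 0], [-0.388, 0.021, 0], [-0.388, 0.021, 0], [-0.388, 0.021, 0.15], [-0.388, 0.021, 0.3], [-0.388, 0.021, 0.3], [-0.388, 0.021, 0.3], [-0.388, 0.021, 0.3]], delta_rot=[[0, 0, 0], [0, 0, 0], [0, 0, 0], [0, 0, 0], [0, 0, 0], [0, 0, 0], [0, 0, 0], [0, 0, 0]])

```text
time: 59.48
tool_pos: [548.4, -14.3, 56.3]
tcp_rot: [3.14, 0.0, 1.646]
contact_force: [-0.1, -0.3, -0.8]
grip_width: 49.6
finger_force: 29.9
```

Run:
```python
from h import *
o=get_obs();print(o['tool_pos'],o['tcp_rot'],o['contact_force'],o['grip_width'])
im=optics.capture('scene')
cv2.imwrite('pics/p8.png',cv2.resize(im[195:280,260:360],(700,595),interpolation=cv2.INTER_CUBIC)[:,:,::-1])
plan([(548.8,-14.8,45,.0755+np.pi/2,None,2)])
```

```text
[548.43890836 -14.34638806  56.27890679] [3.14011076e+00 2.01335005e-04 1.64645673e+00] [-0.14352009 -0.25772532 -0.84175454] 49.573559916055586
3 x [-0.003, 0.003, 0.093] rz -0.0
```

View pics/p8.png

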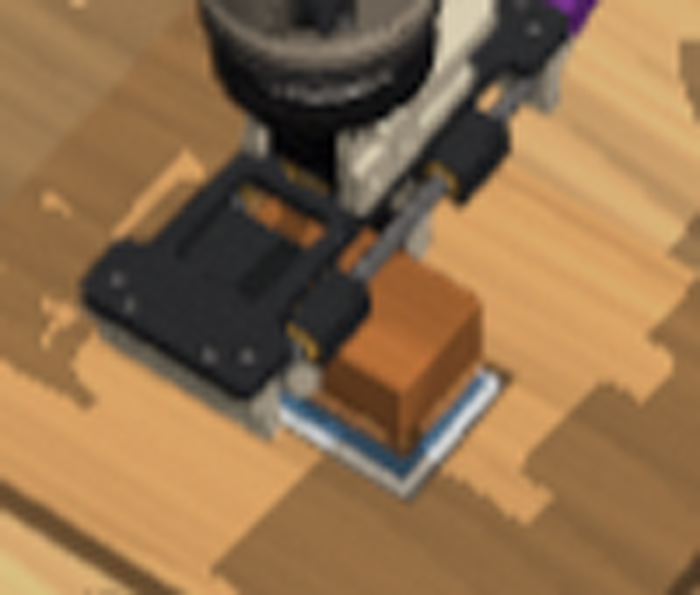

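The block is lined up over the tile and parallel to it. Descending until contact.

Emit:
send_rows(offset=[[0, 0.003, 0.05], [0, 0.003, 0.09], [0, 0.003, 0.1], [0, 0.003, 0.1], [0, 0.003, 0.1]], delta_rot=[[0, 0, 0], [0, 0, 0], [0, 0, 0], [0, 0, 0], [0, 0, 0]])

```text
time: 60.15
tool_pos: [548.4, -14.7, 43.5]
tcp_rot: [3.141, -0.0, 1.646]
contact_force: [0.3, -0.4, -0.4]
grip_width: 49.7
finger_force: 29.9
```

Emit:
send_rows(offset=[[0, 0, 0.005], [0, 0, 0.008], [0, 0, 0.008]], delta_rot=[[0, 0, 0], [0, 0, 0], [0, 0, 0]])

```text
time: 60.52
tool_pos: [548.4, -14.7, 43.1]
tcp_rot: [3.141, 0.0, 1.646]
contact_force: [-2.7, -1.3, 5.6]
grip_width: 49.9
finger_force: 29.9
```

Emit:
send_rows(offset=[[0, 0, 0.004], [0, 0, 0.004], [0, 0, 0.004]], delta_rot=[[0, 0, 0], [0, 0, 0], [0, 0, 0]])

```text
time: 60.9
tool_pos: [548.4, -14.7, 43.0]
tcp_rot: [3.141, 0.0, 1.646]
contact_force: [-3.5, 1.1, 9.7]
grip_width: 50.0
finger_force: 30.0
```

Emit:
send_rows(offset=[[0, 0, 0.001], [0, 0, 0.001], [0, 0, 0.001], [0, 0, 0.001], [0, 0, 0.001], [0, 0, 0.001], [0, 0, 0.001], [0, 0, 0.001]], delta_rot=[[0, 0, 0], [0, 0, 0], [0, 0, 0], [0, 0, 0], [0, 0, 0], [0, 0, 0], [0, 0, 0], [0, 0, 0]])

```text
time: 61.9
tool_pos: [548.4, -14.7, 43.1]
tcp_rot: [3.141, 0.0, 1.646]
contact_force: [-3.6, 0.3, 11.9]
grip_width: 49.5
finger_force: 30.0
```

Emit:
send_rows(offset=[[0, 0, -0.013], [0, 0, -0.05], [0, 0, -0.2], [0, 0, -0.4], [0, 0, -0.4]], delta_rot=[[0, 0, 0], [0, 0, 0], [0, 0, 0], [0, 0, 0], [0, 0, 0]])

```text
time: 62.52
tool_pos: [549.5, -14.9, 91.3]
tcp_rot: [3.138, 0.001, 1.646]
contact_force: [-0.5, 0.6, -2.4]
grip_width: 50.2
finger_force: 29.9
```

Run:
```python
from h import *
o=get_obs();print(o['tool_pos'],o['tcp_rot'],o['contact_force'],o['grip_width'])
z=o['tool_pos'][2]
plan([(494.5,392.8,z,np.pi-.12,None,2)])
```

```text
[549.51384097 -14.8543197   91.27771727] [3.13792706e+00 7.75902656e-04 1.64570875e+00] [-0.53203871  0.55741504 -2.390975  ] 50.22389734212153
8 x [1.0, -0.059, -0.0] rz -0.207 
3 x [0.342, 1.0, -0.0] rz -0.012 
2 x [0.26, 1.0, -0.0] rz 0.0 
3 x [0.084, 0.325, -0.0] rz 0.0
```

Emit:
send_rows(offset=[[1, -0.059, 0], [1, -0.059, 0], [1, -0.059, 0], [1, -0.059, 0], [1, -0.059, 0], [1, -0.059, 0], [1, -0.059, 0], [1, -0.059, 0]], delta_rot=[[0, 0, -0.207], [0, 0, -0.207], [0, 0, -0.207], [0, 0, -0.207], [0, 0, -0.207], [0, 0, -0.207], [0, 0, -0.207], [0, 0, -0.207]])

```text
time: 63.52
tool_pos: [531.7, 104.4, 88.8]
tcp_rot: [-3.141, -0.002, 2.945]
contact_force: [-0.8, -0.3, -1.3]
grip_width: 50.1
finger_force: 29.9
```

Emit:
send_rows(offset=[[0.342, 1, 0], [0.342, 1, 0], [0.342, 1, 0]], delta_rot=[[0, 0, -0.012], [0, 0, -0.012], [0, 0, -0.012]])

```text
time: 63.9
tool_pos: [513.9, 233.9, 89.2]
tcp_rot: [3.141, -0.001, 3.023]
contact_force: [-0.1, 0.1, -1.9]
grip_width: 49.7
finger_force: 29.9
```

Emit:
send_rows(offset=[[0.26, 1, 0], [0.26, 1, 0], [0.26, 1, 0]], delta_rot=[[0, 0, 0], [0, 0, 0], [0, 0, 0]])

```text
time: 64.28
tool_pos: [497.6, 356.0, 89.2]
tcp_rot: [3.141, -0.0, 3.023]
contact_force: [-0.4, -0.4, -1.8]
grip_width: 49.5
finger_force: 29.9
```

Emit:
send_rows(offset=[[0.084, 0.325, 0], [0.084, 0.325, 0], [0.084, 0.325, 0.2], [0.084, 0.325, 0.4], [0.084, 0.325, 0.53], [0.084, 0.325, 0.56], [0.084, 0.325, 0.56], [0.084, 0.325, 0.56]], delta_rot=[[0, 0, 0], [0, 0, 0], [0, 0, 0], [0, 0, 0], [0, 0, 0], [0, 0, 0], [0, 0, 0], [0, 0, 0]])

```text
time: 65.28
tool_pos: [493.9, 393.1, 23.7]
tcp_rot: [3.141, 0.001, 3.022]
contact_force: [0.5, -0.4, -1.2]
grip_width: 49.5
finger_force: 29.9
```

Run:
```python
from h import *
o=get_obs();print(o['tool_pos'],o['tcp_rot'],o['contact_force'])
```

```text
[493.88595539 393.10347881  23.69435042] [3.14054894e+00 1.34075536e-03 3.02156145e+00] [ 0.45449101 -0.36368824 -1.18120853]
```

Emit:
send_rows(offset=[[0, 0, 0.012], [0, 0, 0.022], [0, 0, 0.029], [0, 0, 0.029], [0, 0, 0.029]], delta_rot=[[0, 0, 0], [0, 0, 0], [0, 0, 0], [0, 0, 0], [0, 0, 0]])

```text
time: 65.9
tool_pos: [493.3, 393.1, 20.1]
tcp_rot: [3.141, 0.0, 3.022]
contact_force: [-1.5, -0.6, 5.6]
grip_width: 49.8
finger_force: 29.9
```

Emit:
send_rows(offset=[[0, 0, 0], [0, 0, 0], [0, 0, 0], [0, 0, 0]], delta_rot=[[0, 0, 0], [0, 0, 0], [0, 0, 0], [0, 0, 0]], grip=0.75)

```text
time: 66.4
tool_pos: [493.3, 392.9, 19.1]
tcp_rot: [3.142, -0.0, 3.022]
contact_force: [0.2, 0.4, 0.5]
grip_width: 69.0
finger_force: 0.0
```

Emit:
send_rows(offset=[[0, 0, -0.2], [0, 0, -0.4], [0, 0, -0.8], [0, 0, -1], [-0.5, 0, -1], [-1, 0, -1], [-1, 0, -1]], delta_rot=[[0, 0, 0], [0, 0, 0], [0, 0, 0], [0, 0, 0], [0, 0, 0], [0, 0, 0], [0, 0, 0]])

```text
time: 67.28
tool_pos: [616.0, 376.5, 137.4]
tcp_rot: [-3.141, 0.001, 3.018]
contact_force: [-0.8, 0.8, -1.4]
grip_width: 68.9
finger_force: 0.0
```

Emit:
send_rows(offset=[[0, 0, -0.3], [0, 0, -0.3], [0, 0, -0.3]], delta_rot=[[0, 0, 0], [0, 0, 0], [0, 0, 0]])

```text
time: 67.65
tool_pos: [611.6, 378.8, 174.9]
tcp_rot: [-3.141, -0.001, 3.022]
contact_force: [0.5, 0.2, -0.0]
grip_width: 69.0
finger_force: 0.0
```

Run:
```python
from h import *
ims=look();im=ims['scene']
print(one('block',3,(493,394)));print(bluefit({'scene':im},26,[548,-14,.077]))
cv2.imwrite('pics/end.png',cv2.resize(im[100:400,150:550],(800,600),interpolation=cv2.INTER_CUBIC)[:,:,::-1])
```

```text
(array([603.712, 496.259,  -1.186]), np.float64(1.0), {'scene': array([603.71, 496.26,  -1.19]), 'top': array([603.71, 496.26,  -1.19])})
scene 568 (array([ 5.48666166e+02, -1.50726758e+01,  8.73214033e-02]), np.float64(0.07394365966320038))
(array([ 5.48666166e+02, -1.50726758e+01,  8.73214033e-02]), np.float64(0.07394365966320038))
```

View pics/end.png

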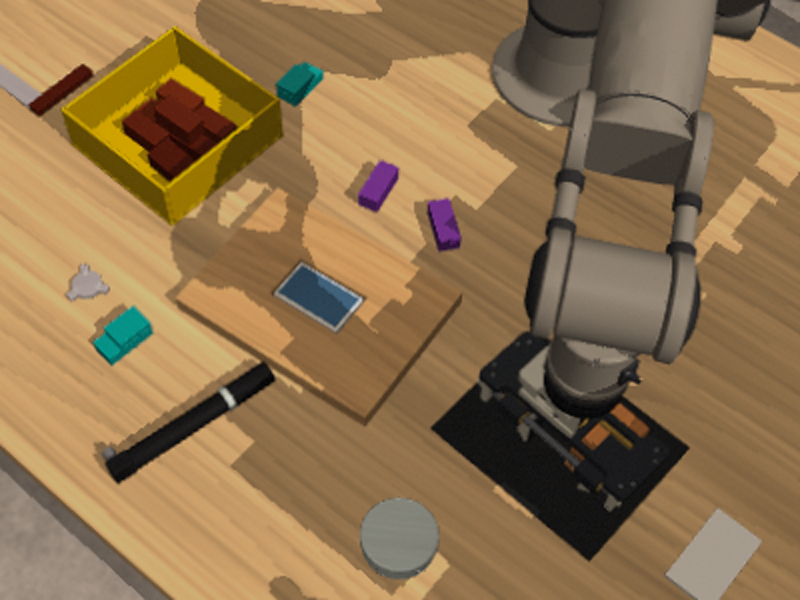

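The tile is seated, the board is clear and the bystanders look untouched. The gripper hides the block, so I'll move it aside to check.

Emit:
send_rows(offset=[[0, -0.5, 0], [0, -1, 0], [0, -1, 0]], delta_rot=[[0, 0, 0], [0, 0, 0], [0, 0, 0]])

```text
time: 68.22
tool_pos: [597.6, 255.5, 175.0]
tcp_rot: [-3.14, -0.002, 3.017]
contact_force: [-0.3, 0.3, -0.2]
grip_width: 68.8
finger_force: 0.0
```

Emit:
send_rows(offset=[[0, -0.5, 0], [0, -1, 0], [0, -1, 0], [0, -1, 0]], delta_rot=[[0, 0, 0], [0, 0, 0], [0, 0, 0], [0, 0, 0]])

```text
time: 68.72
tool_pos: [584.0, 141.2, 175.2]
tcp_rot: [3.141, 0.0, 3.022]
contact_force: [0.2, -0.6, -0.5]
grip_width: 68.8
finger_force: 0.0
```

Run:
```python
from h import *
ims=look();print(one('block',3,(493,394)),get_obs()['time'])
for o in offcuts(ims): print(*o)
```

```text
(array([ 4.91261e+02,  3.91650e+02, -1.31000e-01]), np.float64(0.082), {'scene': array([ 4.9281e+02,  3.9196e+02, -1.2000e-01]), 'top': array([ 4.9088e+02,  3.9179e+02, -1.4000e-01])}) 68.925
[ 495.167 -383.739   -1.548] 0.334 ['scene', 'top']
[ 460.591 -351.643   -1.564] 0.171 ['scene', 'top']
[ 480.244 -284.987    0.879] 2.083 ['scene', 'top']
[ 424.946 -313.046    1.481] 0.521 ['scene', 'top']
[ 421.195 -387.817    1.513] 0.624 ['scene', 'top']
[ 513.237 -316.414    1.285] 0.443 ['scene', 'top']
[ 458.149 -427.868    1.538] 0.866 ['top']
```

The block stands on the mat at (492,392), all the offcuts are in the bin and the tile is seated, so I'm handing in.

```bash
python3 -c "
from plant import ticket
print(ticket.close_job())"
```

```text
the job is handed in; nothing more can be done
None
```

The job is handed in at about 69 s: all seven offcuts went into the bin, the blue tile was set in the recess blue side up and pressed at about 10–12 N with the cork block, and the block is back on the mat cork down; flushness was judged from the camera and press height, and no verdict came back.

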